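Pop the dust cap off a drill-stand socket with a fork puller

TASK

Use the blue-handled fork puller, not your fingers, to pop the red dust cap off the drill stand's column socket: slide the fork under the cap's flange and pull straight up. Carry the cap on the fork, set it down right way up on the pale mat without dropping it, then stand the puller back upright on the bench and let go. Leave the sanding block and the jar alone.

Things in the scene. Friction and masses are not known exactly. Their poses are not given: they have to be found in the camera images.
- puller_grip (a point): Grip point of the loose 0.3 kg puller: middle of its blue paddle handle (90 mm wide along y, 14 mm thick), which leans back 35 deg from vertical, top towards -x; grip across the 14 mm, gripper tilted along the paddle. 28 mm down the paddle from its top edge; 101 mm behind (-x) and 71.5 mm above puller. Axes: x forward to the fork's open end, z up when it stands on its sole.
- puller: Puller's steel sole plate, 6 mm thick, 92 mm wide, flat on the bench. Origin: middle of the fork's slot, on the sole's underside. Slot 60 mm wide, open to +x; two prongs 16 mm wide run from x = -30 mm (slot's closed end) to +36 mm; the handle's foot meets the sole at x = -55 mm; heel at -135 mm. Axes as for puller_grip.
- cap: Red plastic dust cap, 90 g: hollow skirt 52 mm across and 30 mm deep under a flange disc 80 mm across, 7 mm thick, low dome on top. Origin: centre of the skirt's lower edge, z up; the flange's underside is at z = 30 mm. At the start fully down on the socket, held by sprung balls: 5 to 10 N to pull, free after about 12 mm, clear of the socket after 30 mm.
- socket_rim (a point): Rim centre of the column socket, an upright steel stub 40 mm across, its rim 78 mm above the bench (inside the cap at the start), with a boss 68 mm across and 36 mm high at its foot. It stands on a fixed aluminium drill-stand base, a plate 170 x 160 mm, 14 mm high, reaching from x = -45 to +125 mm of this frame.
- mat: Pale ribbed mat, 160 x 160 mm, 4 mm thick, fixed to the bench. Origin: centre of its underside, at bench level; sides along x and y. Mat and drill stand lie on opposite sides, either way round, the puller nearer the robot.
- sanding_block: Bystander: cork sanding block 110 x 60 x 36 mm, loose. Origin: centre of its underside.
- jar: Bystander: glass jar with a dark lid, 68 mm in diameter and 85 mm high, loose. Origin: centre of its underside.
Mind the look-alikes: they are no part of the job. There is more than one size of the part that bears socket_rim; the job needs the smaller. There is more than one size of the puller; the one meant has the size given above.

How it is judged:
By the outcome, as a careful person would: the job done as asked, in the order asked, and still so for the second after the job is handed in, with the robot touching nothing.
It also fails if it takes over 61 s, if anything falls off the work surface, if the arm or the gripper's body presses on something with over 40 N, if the wrist force passes 120 N, or if a joint passes its speed limit or range.

ROBOT

A 6-joint arm with a two-finger parallel gripper is mounted at the origin on the work surface. World frame = base frame: x ahead of the robot, y to its left, z up, the work surface at z = 0. Lengths are in mm, angles in rad, forces in N, time in s.
With the tool pointing down it reaches from about 275 to 1000 mm from the base axis. Payload 8.4 kg.
Tool frame: the origin (TCP) lies at the very end of the fingers, on their centre line; the grasp point (between the pads) lies 19 mm behind it; z points along the fingers, y is the direction in which the jaws open and shut (so a half turn about z gives the same grasp; the last joint's range is limited). The gripper opens to 85 mm and grips with 20 to 120 N. Pads are 22 mm wide; open, the fingers measure 114 mm over their backs; the gripper's body (76 mm by 85 mm) begins 54 mm behind the grasp point. The pads swing forward as they close: fully open they stand 13 mm farther back than shut.
Start: joints at [1.192, 0.353, 1.633, -0, 1.155, -0.002], TCP at [229.965, 581.157, 231.281] pointing down, gripper open.
Joint ranges: [-2.63, 2.63], [-0.92, 2.1], [0.06, 2.66], [-1.3, 4.44], [0, 2.69], [-3.02, 3.02]. Speed limits (rad/s): [2.22, 2.22, 2.79, 3.14, 3.14, 3.14].

INTERFACE

Orientations are given as [roll, pitch, yaw] about the fixed x, y, z axes, in that order (R = Rz(yaw) Ry(pitch) Rx(roll)).
In Python, from rig import readout, grab_frame, calibration, r gives the robot as it stands. The module is installed in compiled form; this text tells all that it offers.
- The arm moves only by the tool play_rows, never from a script. Its argument "rows" is a list of rows, each a list of 3 entries, a list of its own where there are three numbers: the closure in counts, from 0 (fully open) to 255 (shut), then the shift along the tool's x, y, z in cm, then the turn, a rotation vector about the tool's x, y, z in rad. In form: [[gripper, [dx, dy, dz], [rx, ry, rz]], ...]. A call has 1 to 12 rows; each row is the pose to reach, as a shift and turn from the pose commanded when the call began, along the tool's axes at that moment; what a row does not reach only later rows make up. A row lasts 1/12 s, in which the tool goes at most 41.7 mm and 7.16 degrees, less where a joint would pass 70% of its speed; a pose out of reach is approached as far as the arm can. A call with a gripper value outside its range is refused whole. The fingers move at their own pace and stop on an object; "squeeze" is the grip in N (left out, the last holds). Time passes only in rows, so rows that repeat a pose let the fingers close. It gives the time, the measured TCP pose, the force and the opening at its end, in the units of the state.
- readout.sense(): the state, without advancing time (a new reading comes with each control period).
- grab_frame(name): name is "scene" or "top" or "wrist"; returns (picture, depth): 384x512x3 uint8, red, green, blue; 384x512 float32, mm along the optical axis (not along the pixel's ray), 0 where there is no reading.
- calibration(name): a dict with "vfov" (degrees; the focal length in pixels is half the picture's height over the tangent of half this angle, whatever the lens; pixels are square), "cx", "cy" (the principal point, pixels), "cam_to_world" (4x4, takes a point from camera to world coordinates). Camera axes: x right, y down, z forward; pixel columns grow to the right and rows downward; lengths in mm; the calibration is good to about 2 mm. A picture is of the moment at which its call begins: read the wrist's pose just before it. calibration takes no time and is no camera call; for the wrist camera it gives the pose at the moment of the call.
- r.sign_off(): hands the job in, once; it reports no verdict.
The state is a dict: "clock": time; "qpos": joint angles; "qvel": joint speeds; "joint_efforts": joint torques, N m; "eef_pos": TCP position; "tcp_rot": TCP orientation; "contact_force": force on the tool from outside, world axes, zero at the start; "wrist_torque": the same for the moment, N m; "opening": opening from 0.0 (shut) to 1.0 (fully open).
Only numpy, scipy, OpenCV 4.12 (cv2) and the standard library are available. Lean on these libraries where they do the work, as an engineer would, in place of code of your own. Each camera call takes 0.05 s, during which the arm holds its last target.

## Working session

There is one attempt and no reset: what is moved stays moved. The work goes in short steps, Python scripts to look and compute and a tool call to move; the robot and the scene stay as the last step left them, time stands still between calls to the robot, and variables do not carry over. Pictures are saved under pics/ and viewed, and the job is handed in when it is done.

Besides the shell and the picture viewer there is one more tool, called after "Emit:" as name(argument=value, ...), one argument or row to a line, values as JSON. play_rows: Moves the arm, as the interface text tells. Its arguments: {"type":"object","properties":{"rows":{"type":"array"},"squeeze":{"type":"number"}},"required":["rows"]}

```bash
mkdir -p pics; ls
python3 - <<'E'
from rig import readout, grab_frame, calibration, r
import cv2, numpy as np
print(readout.sense())
for n in ("scene","top"):
    p,d=grab_frame(n); c=calibration(n); np.savez(f"{n}0.npz",p=p,d=d,T=c["cam_to_world"],k=[c["vfov"],c["cx"],c["cy"]])
    print(n,c)
    cv2.imwrite(f"pics/{n}0.png",cv2.resize(p[:,:,::-1],(800,600)))
E
```

```text
pics
{'clock': 0.0, 'qpos': array([ 1.19160370e+00,  3.53657461e-01,  1.63412209e+00, -7.21310800e-06,
        1.15517285e+00, -2.36362996e-03]), 'qvel': array([ 0.00040325,  0.00046198, -0.00216528,  0.00077041,  0.00090485,
        0.00134727]), 'joint_efforts': array([ 4.04436596e-04, -6.05236602e+01, -3.42067981e+01, -1.09320201e-04,
        8.98338330e-03,  1.61349931e-05]), 'eef_pos': array([229.79421046, 580.72752821, 230.56100674]), 'tcp_rot': array([-3.14023289e+00,  3.38109757e-06,  2.76476657e+00]), 'contact_force': array([-0.30399504,  0.20706841, -0.24847061]), 'wrist_torque': array([-0.01147976,  0.00280779,  0.0240431 ]), 'opening': 0.9968591037987263}
scene {'vfov': 56.22201326742585, 'cx': 252.16990036395833, 'cy': 191.49625580898947, 'cam_to_world': array([[ 8.69031413e-01,  2.98857336e-01, -3.94295189e-01,
         9.61113334e+02],
       [ 4.94401729e-01, -4.94368155e-01,  7.14959480e-01,
        -8.87764013e+02],
       [ 1.87439007e-02, -8.16262470e-01, -5.77377040e-01,
         7.85336466e+02],
       [ 0.00000000e+00,  0.00000000e+00,  0.00000000e+00,
         1.00000000e+00]])}
top {'vfov': 57.662458877119555, 'cx': 254.76532195849126, 'cy': 187.17136324498725, 'cam_to_world': array([[ 8.70837126e-03, -9.82660976e-01,  1.85206832e-01,
         2.87711306e+02],
       [-9.99326785e-01, -1.95116792e-03,  3.66356468e-02,
        -2.06368062e+01],
       [-3.56390508e-02, -1.85401184e-01, -9.82016425e-01,
         1.07785284e+03],
       [ 0.00000000e+00,  0.00000000e+00,  0.00000000e+00,
         1.00000000e+00]])}
```

View pics/scene0.png

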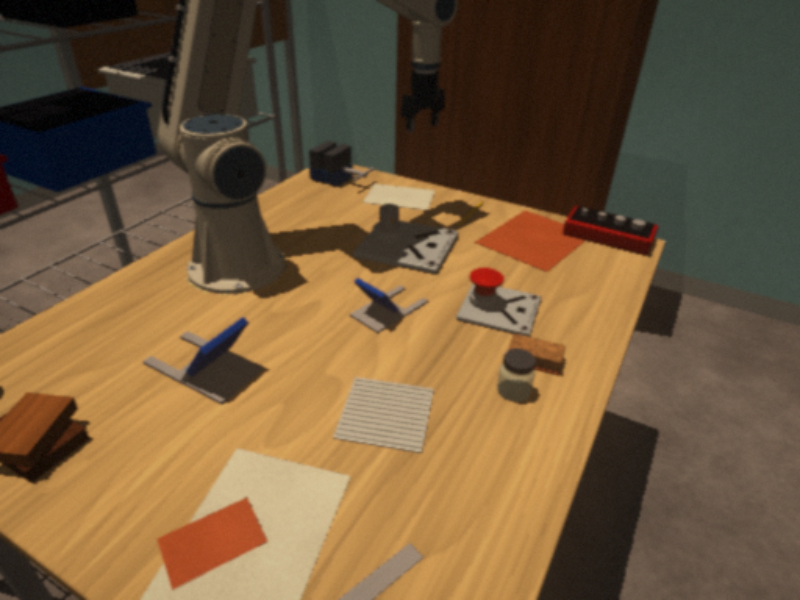

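View pics/top0.png

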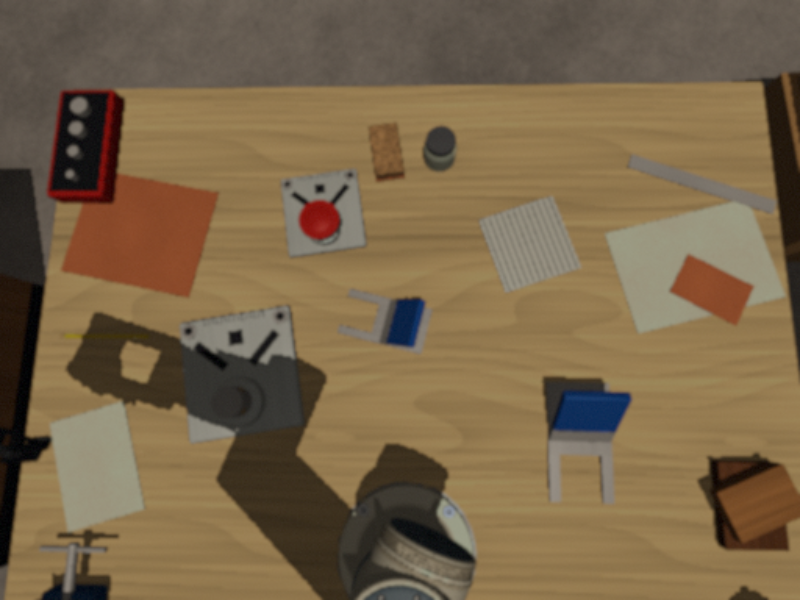

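```bash
cat > h.py <<'E'
import numpy as np, cv2
def load(n):
    z=np.load(f"{n}.npz"); return z["p"],z["d"],z["T"],z["k"]
def cloud(d,T,k):
    f=192/np.tan(np.radians(k[0])/2); v,u=np.mgrid[0:384,0:512]
    P=np.stack([(u-k[1])*d/f,(v-k[2])*d/f,d],-1)
    W=P@T[:3,:3].T+T[:3,3]; W[d<=0]=np.nan; return W
E
python3 - <<'E'
from h import *
for n in("top0","scene0"):
    p,d,T,k=load(n); W=cloud(d,T,k); hsv=cv2.cvtColor(p,cv2.COLOR_RGB2HSV)
    H,S,V=[hsv[...,i].astype(int) for i in range(3)]
    for nm,m in (("blue",(H>100)&(H<130)&(S>150)&(V>50)),("red",((H<6)|(H>174))&(S>220)&(V>100))):
        nn,l,st,c=cv2.connectedComponentsWithStats(m.astype(np.uint8))
        for i in range(1,nn):
            if st[i,4]<40: continue
            w=W[l==i]; w=w[np.isfinite(w[:,0])]
            if len(w)<20: continue
            print(n,nm,c[i].round(),st[i],"mean",np.nanmean(w,0).round(1),"min",np.percentile(w,2,axis=0).round(),"max",np.percentile(w,98,axis=0).round())
            if nm=="blue":
                r=cv2.minAreaRect(w[:,:2].astype(np.float32)); print("   ",r)
    # local crop elevation
    if n=="top0":
        for (u,v) in [(150,240),(320,220),(320,190),(245,335),(230,400),(530,240),(385,150),(440,140),(385,320),(365,297),(555,480)]:
            uu,vv=int(u*.64),int(v*.64); print((u,v),W[vv,uu].round(1))
E
python3 - <<'E'
from h import *
p,d,T,k=load("top0")
a=p[170:240,200:300,::-1]; b=p[230:330,340:420,::-1]
a=cv2.resize(a,None,fx=6,fy=6,interpolation=cv2.INTER_CUBIC)
cv2.imwrite("pics/crop1.png",a)
E
```

```text
top0 blue [259. 206.] [248 192  23  29 451] mean [422.4   3.   74.1] min [382. -25.  40.] max [462.  31.  99.]
    ((422.7732238769531, 4.270195007324219), (49.442317962646484, 82.9782485961914), 75.56706237792969)
top0 blue [378. 263.] [354 250  49  26 994] mean [ 264.4 -320.8   94.4] min [ 232. -374.   49.] max [ 296. -269.  126.]
    ((263.79718017578125, -321.61651611328125), (110.21825408935547, 67.27813720703125), 88.54722595214844)
top0 red [ 60. 102.] [ 32  59  41  67 245] mean [759.3 645.2  49.8] min [681. 623.  46.] max [905. 724.  55.]
top0 red [203. 138.] [193 130  23  21 248] mean [624.5 172.6  86.8] min [590. 137.  82.] max [649. 201.  92.]
(150, 240) [602.1 536.4   4.4]
(320, 220) [616.9 168.8  89.1]
(320, 190) [706.1 185.5  14. ]
(245, 335) [402.8 322.4  18.7]
(230, 400) [276.8 310.3 111.4]
(530, 240) [ 600.8 -246.4    4.3]
(385, 150) [781.6  48.9  35.4]
(440, 140) [781.  -61.2  83.1]
(385, 320) [435.9  45.8  11.5]
(365, 297) [480.2  87.2   9. ]
(555, 480) [ 135.6 -275.6    6.1]
scene0 blue [142. 215.] [129 205  28  21 105] mean [ 293.5 -334.8  121.5] min [ 288. -381.  118.] max [ 297. -281.  126.]
    ((293.1824645996094, -331.0091857910156), (104.70024871826172, 8.557168006896973), 89.03799438476562)
scene0 red [377. 144.] [363 132  33  18  85] mean [748.8 645.2  41.8] min [650. 618. -44.] max [827. 917.  52.]
scene0 red [409. 151.] [397 145  23  10  48] mean [885.3 633.6  49. ] min [839. 617.  43.] max [917. 693.  54.]
scene0 red [311. 177.] [302 172  20  12 174] mean [621.8 162.5  86.9] min [590. 132.  83.] max [652. 194.  91.]
```

View pics/crop1.png

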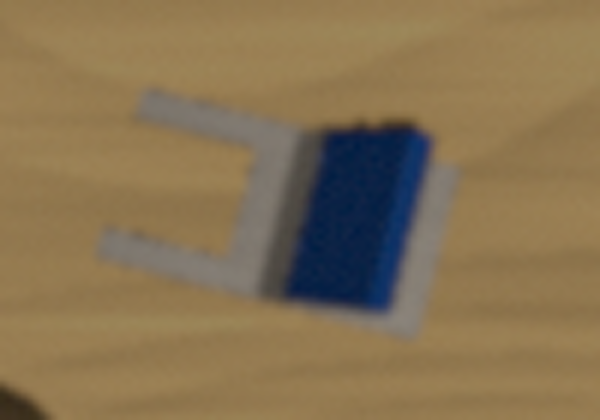

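```bash
cat >> h.py <<'E'
def px2w(u,v,z,T,k):
    f=192/np.tan(np.radians(k[0])/2)
    r=T[:3,:3]@np.array([(u-k[1])/f,(v-k[2])/f,1.]); o=T[:3,3]
    return o+r*(z-o[2])/r[2]
def w2px(P,T,k):
    f=192/np.tan(np.radians(k[0])/2)
    C=(np.atleast_2d(P)-T[:3,3])@T[:3,:3]
    return np.stack([C[:,0]/C[:,2]*f+k[1],C[:,1]/C[:,2]*f+k[2]],1)
E
python3 - <<'E'
from h import *
p,d,T,k=load("top0")
c={"oT":(148,88),"oB":(98,258),"tipinT":(138,118),"tipinB":(105,230),"sT":(252,148),"sB":(232,252),"hT":(460,168),"hB":(418,336)}
W={n:px2w(200+(u-2.5)/6,170+(v-2.5)/6,6,T,k) for n,(u,v) in c.items()}
for n in W: print(n,W[n].round(1))
print("tip width",np.linalg.norm(W["oT"]-W["oB"]),"heel w",np.linalg.norm(W["hT"]-W["hB"]),"len",np.linalg.norm(W["oT"]-W["hT"]),np.linalg.norm(W["oB"]-W["hB"]))
a=(W["oT"]+W["oB"])/2; b=(W["hT"]+W["hB"])/2; x=(a-b)/np.linalg.norm(a-b); print("dir",x,np.degrees(np.arctan2(x[1],x[0])),"origin",a-36*x, b+135*x)
a=p[110:175,170:245,::-1]
cv2.imwrite("pics/crop2.png",cv2.resize(a,None,fx=8,fy=8,interpolation=cv2.INTER_CUBIC))
E
```

```text
oT [499.  115.4   6. ]
oB [409.5 139.1   6. ]
tipinT [483.  120.3   6. ]
tipinB [424.  135.9   6. ]
sT [467.3  60.3   6. ]
sB [412.9  69.8   6. ]
hT [457.1 -47.7   6. ]
hB [370.3 -26.1   6. ]
tip width 92.62077185002323 heel w 89.45346013565445 len 168.42930119487832 169.77232874724615
dir [0.23981512 0.97081858 0.        ] 76.12437105892121 origin [445.61430238  92.33656019   6.        ] [446.07152026  94.18746774   6.        ]
```

View pics/crop2.png

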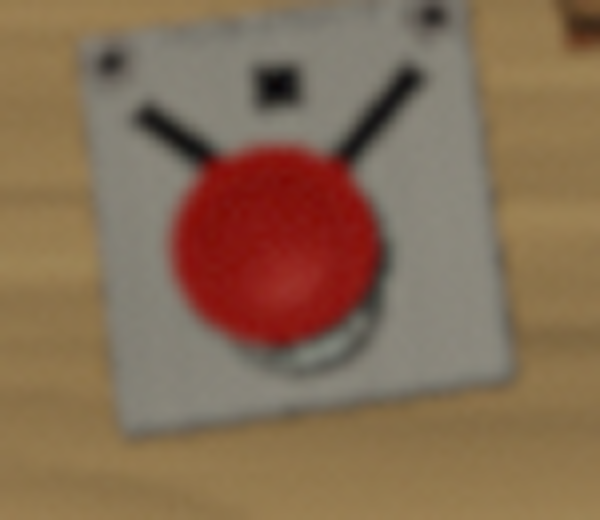

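```bash
cat >> h.py <<'E'
from scipy.spatial.transform import Rotation as Ro
def tool_R(psi_deg,tilt=35.):
    a=np.radians(psi_deg); t=np.radians(tilt); d=np.array([np.cos(a),np.sin(a),0]); Z=np.array([0,0,1.])
    y=np.cos(t)*d+np.sin(t)*Z; z=np.sin(t)*d-np.cos(t)*Z
    return np.stack([np.cross(y,z),y,z],1)
GO=np.array([-101,0,71.5])
def tcp_for_puller(o,psi,back=0.,tilt=35.):
    """TCP pose for puller slot-origin o (xyz) at yaw psi"""
    a=np.radians(psi); Rz=np.array([[np.cos(a),-np.sin(a),0],[np.sin(a),np.cos(a),0],[0,0,1]])
    R=tool_R(psi,tilt); return np.asarray(o,float)+Rz@GO+R[:,2]*(19-back), R
def rel(p0,rpy0,p,R):
    R0=Ro.from_euler("xyz",rpy0).as_matrix()
    return (R0.T@(np.asarray(p)-p0)/10).round(2), Ro.from_matrix(R0.T@R).as_rotvec().round(4)
def go(p,R):
    from rig import readout
    s=readout.sense(); a=rel(s["eef_pos"],s["tcp_rot"],p,R); print("rel cm",a[0].tolist(),"rot",a[1].tolist(),"dist",np.linalg.norm(a[0])*10,"deg",np.degrees(np.linalg.norm(a[1])))
def st():
    from rig import readout
    s=readout.sense(); print("t",round(s["clock"],2),"q",s["qpos"].round(3),"p",s["eef_pos"].round(1),"rpy",s["tcp_rot"].round(4),"F",s["contact_force"].round(1),"M",s["wrist_torque"].round(2),"op",round(s["opening"],3))
E
python3 - <<'E'
from h import *
p,d,T,k=load("top0")
print("cap",px2w(170+(275-3.5)/8,110+(245-3.5)/8,84,T,k))
# cap: fit circle via red mask
hsv=cv2.cvtColor(p,cv2.COLOR_RGB2HSV)
m=(((hsv[...,0]<8)|(hsv[...,0]>172))&(hsv[...,1]>170)&(hsv[...,2]>60)).astype(np.uint8); m[:, :170]=0;m[:,245:]=0;m[:110]=0;m[175:]=0
cs,_=cv2.findContours(m,0,1); c=max(cs,key=cv2.contourArea); e=cv2.fitEllipse(c); print(e,px2w(*e[0],82,T,k))
P,R=tcp_for_puller([446,93,0],76.1,110); print(P); go(P,R)
E
```

```text
cap [617.97456279 169.94166272  84.        ]
((204.07696533203125, 140.21798706054688), (23.213260650634766, 24.251516342163086), 93.52056884765625) [618.54237078 169.9008514   82.        ]
[409.19815556 -55.70935376 146.04283603]
rel cm [-40.1, -52.57, 8.53] rot [-0.6112, 0.0409, -0.13] dist 666.6615183134542 deg 35.87915742018606
```

Emit:
play_rows(
  rows=[
    [90,[-40.1,-52.6,8.5],[-0.611,0.041,-0.13]],
    [90,[-40.1,-52.6,8.5],[-0.611,0.041,-0.13]],
    [90,[-40.1,-52.6,8.5],[-0.611,0.041,-0.13]],
    [90,[-40.1,-52.6,8.5],[-0.611,0.041,-0.13]],
    [90,[-40.1,-52.6,8.5],[-0.611,0.041,-0.13]],
    [90,[-40.1,-52.6,8.5],[-0.611,0.041,-0.13]],
    [90,[-40.1,-52.6,8.5],[-0.611,0.041,-0.13]],
    [90,[-40.1,-52.6,8.5],[-0.611,0.041,-0.13]],
    [90,[-40.1,-52.6,8.5],[-0.611,0.041,-0.13]],
    [90,[-40.1,-52.6,8.5],[-0.611,0.041,-0.13]],
    [90,[-40.1,-52.6,8.5],[-0.611,0.041,-0.13]],
    [90,[-40.1,-52.6,8.5],[-0.611,0.041,-0.13]],
  ],
)

```text
clock: 1.1
eef_pos: [323.0, 238.2, 183.6]
tcp_rot: [2.529, 0.001, 2.9]
contact_force: [1.0, 0.3, -0.1]
opening: 0.648
```

Run:
```python
from h import *
st(); P,R=tcp_for_puller([446,93,0],76.1,110); go(P,R)
```

```text
t 1.1 q [ 0.164 -0.035  2.413  0.921  0.725 -1.865] p [323.  238.2 183.6] rpy [2.5293e+00 7.0000e-04 2.8996e+00] F [ 1.   0.3 -0.1] M [-0.25  0.04 -0.03] op 0.648
rel cm [-15.41, -23.82, -12.13] rot [0.0014, 0.0003, 0.0009] dist 308.54455107812225 deg 0.0968959553388767
```

Emit:
play_rows(
  rows=[
    [90,[-15.4,-23.8,-12.1],[0,0,0]],
    [90,[-15.4,-23.8,-12.1],[0,0,0]],
    [90,[-15.4,-23.8,-12.1],[0,0,0]],
    [90,[-15.4,-23.8,-12.1],[0,0,0]],
    [90,[-15.4,-23.8,-12.1],[0,0,0]],
    [90,[-15.4,-23.8,-12.1],[0,0,0]],
    [90,[-15.4,-23.8,-12.1],[0,0,0]],
    [90,[-15.4,-23.8,-12.1],[0,0,0]],
    [90,[-15.4,-23.8,-12.1],[0,0,0]],
    [90,[-15.4,-23.8,-12.1],[0,0,0]],
  ],
)

```text
clock: 1.93
eef_pos: [409.5, -55.0, 145.6]
tcp_rot: [2.53, -0.001, 2.897]
contact_force: [-0.5, 1.1, 0.5]
opening: 0.647
```

```bash
cat >> h.py <<'E'
def snap(n,tag,scale=1.5):
    from rig import grab_frame, calibration
    c=calibration(n); p,d=grab_frame(n)
    np.savez(f"{tag}.npz",p=p,d=d,T=c["cam_to_world"],k=[c["vfov"],c["cx"],c["cy"]])
    cv2.imwrite(f"pics/{tag}.png",cv2.resize(p[:,:,::-1],None,fx=scale,fy=scale,interpolation=cv2.INTER_CUBIC))
E
python3 - <<'E'
from h import *
st(); P,R=tcp_for_puller([446,93,0],76.1,110); go(P,R); snap("wrist","w1")
E
```

```text
t 1.93 q [-0.6    0.285  2.146  0.665  1.059 -2.364] p [409.5 -55.  145.6] rpy [ 2.530e+00 -8.000e-04  2.897e+00] F [-0.5  1.1  0.5] M [-0.25  0.09 -0.02] op 0.647
rel cm [0.01, -0.04, -0.08] rot [0.0007, 0.0005, -0.0021] dist 0.8999999999999999 deg 0.13002481571823313
```

View pics/w1.png

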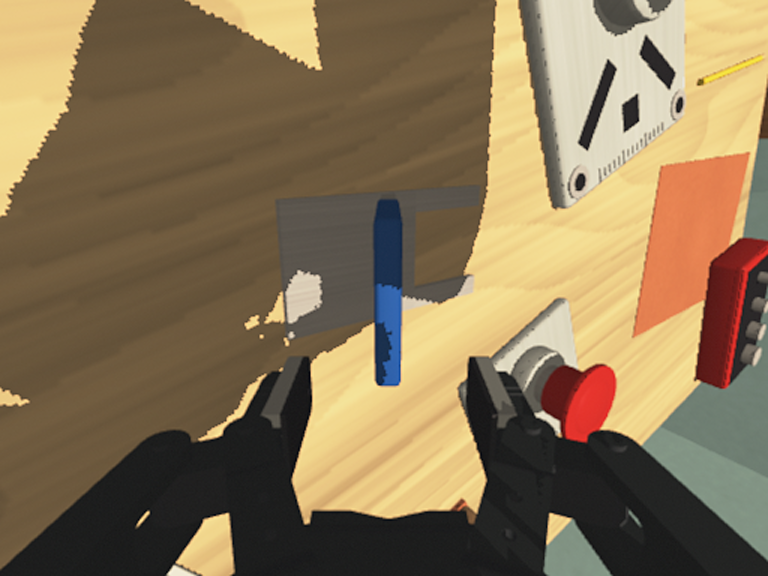

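Run:
```python
from h import *
p,d,T,k=load("w1")
c={"hA":(276,200),"tipA_out":(479,186),"tipA_in":(478,206),"slotA":(414,211),"tipB_in":(473,277),"tipB_out":(473,293)}
for n,(u,v) in c.items(): print(n,px2w(u/1.5,v/1.5,6,T,k).round(1))
W=cloud(d,T,k)
hsv=cv2.cvtColor(p,cv2.COLOR_RGB2HSV)
m=(hsv[...,0]>105)&(hsv[...,0]<125)&(hsv[...,1]>150)
w=W[m]; w=w[np.isfinite(w[:,0])]; print("blue",w.min(0),w.max(0)); 
# predicted corners
a=np.radians(76.1);Rz=np.array([[np.cos(a),-np.sin(a),0],[np.sin(a),np.cos(a),0],[0,0,1]])
L=np.array([[-135,46,6],[-135,-46,6],[36,46,6],[36,-46,6],[36,30,6],[36,-30,6],[-30,30,6],[-30,-30,6]])
print(np.c_[L[:,:2],((L@Rz.T+[446,93,0])).round(1),(w2px(L@Rz.T+[446,93,0],T,k)*1.5).round()])
m=((hsv[...,0]<8)|(hsv[...,0]>172))&(hsv[...,1]>170)&(hsv[...,2]>50); m[:,:350]=0;m[:230]=0;m[:,420:]=0
w=W[m]; w=w[np.isfinite(w[:,0])]; print("cap",len(w),w.min(0),w.max(0))
im=cv2.resize(p[100:300,170:420,::-1],None,fx=3.2,fy=3,interpolation=cv2.INTER_NEAREST)
cv2.imwrite("pics/w1c.png",im)
```

```text
hA [367.8 -28.3   6. ]
tipA_out [410.7 138.5   6. ]
tipA_in [426.4 134.9   6. ]
slotA [408.5  70.1   6. ]
tipB_in [485.5 119.5   6. ]
tipB_out [500.3 117.1   6. ]
blue [372.35854166 -82.18377375  39.66551869] [459.43567822  31.45211574 134.51748871]
[[-135.    46.   368.9  -27.     6.   278.   201. ]
 [-135.   -46.   458.2  -49.1    6.   290.   341. ]
 [  36.    46.   410.   139.     6.   479.   185. ]
 [  36.   -46.   499.3  116.9    6.   473.   292. ]
 [  36.    30.   425.5  135.2    6.   478.   205. ]
 [  36.   -30.   483.8  120.7    6.   474.   275. ]
 [ -30.    30.   409.7   71.1    6.   415.   212. ]
 [ -30.   -30.   467.9   56.7    6.   414.   289. ]]
cap 1829 [ 3.99128823e+02 -4.52631640e+01 -2.38446664e-02] [818.54565634 362.13975037 217.53069705]
```

View pics/w1c.png

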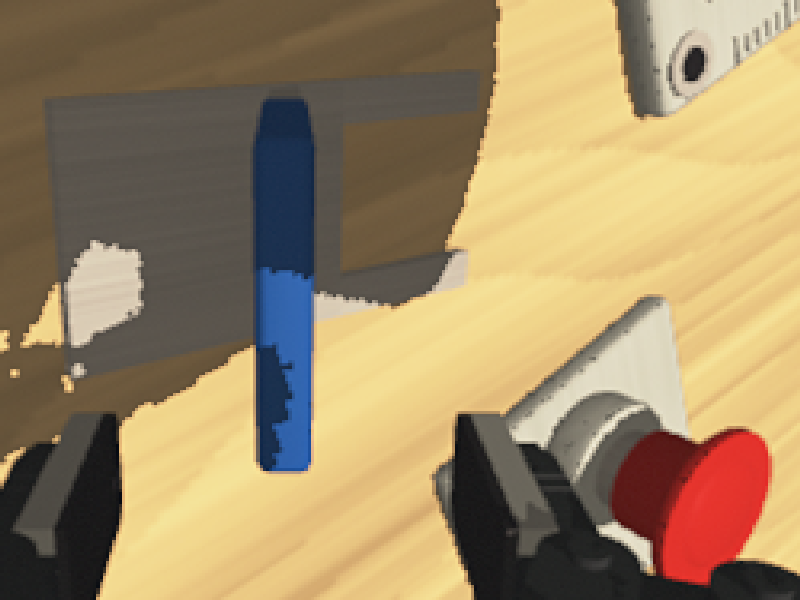

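Emit:
play_rows(
  rows=[
    [90,[0,0,3],[0,0,0]],
    [90,[0,0,6],[0,0,0]],
    [90,[0,0,8],[0,0,0]],
    [90,[0,0,9.5],[0,0,0]],
    [90,[0,0,10.5],[0,0,0]],
    [90,[0,0,10.9],[0,0,0]],
    [90,[0,0,10.9],[0,0,0]],
  ],
)

```text
clock: 2.57
eef_pos: [423.7, 7.8, 56.7]
tcp_rot: [2.53, -0.001, 2.901]
contact_force: [-0.8, -0.0, -0.5]
opening: 0.646
```

Run:
```python
from h import *
st(); P,R=tcp_for_puller([446,93,0],76.1); go(P,R); snap("wrist","w2",1)
```

```text
t 2.57 q [-0.456  0.453  2.221  0.864  0.83  -2.5  ] p [423.7   7.8  56.7] rpy [ 2.5300e+00 -1.0000e-03  2.9007e+00] F [-0.8 -0.  -0.5] M [-0.28  0.03 -0.01] op 0.646
rel cm [-0.12, -0.21, -0.06] rot [0.0008, -0.0018, 0.0008] dist 2.4919871588754225 deg 0.12181249813567194
```

View pics/w2.png

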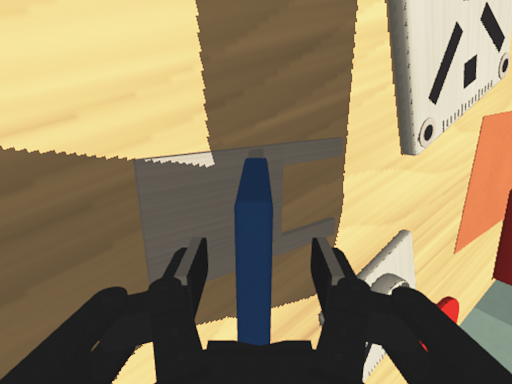

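Emit:
play_rows(
  rows=[
    [90,[-0.1,-0.2,0],[0,0,0]],
    [150,[-0.1,-0.2,0],[0,0,0]],
    [230,[-0.1,-0.2,0],[0,0,0]],
    [255,[-0.1,-0.2,0],[0,0,0]],
    [255,[-0.1,-0.2,0],[0,0,0]],
    [255,[-0.1,-0.2,0],[0,0,0]],
    [255,[-0.1,-0.2,0],[0,0,0]],
    [255,[-0.1,-0.2,0],[0,0,0]],
    [255,[-0.1,-0.2,0],[0,0,0]],
    [255,[-0.1,-0.2,0],[0,0,0]],
  ],
  squeeze=110,
)

```text
clock: 3.45
eef_pos: [425.3, 5.0, 56.4]
tcp_rot: [2.529, 0.001, 2.899]
contact_force: [-0.7, -1.5, 8.0]
opening: 0.15
```

Run:
```python
from h import *
st(); P,R=tcp_for_puller([446,93,0],76.1); go(P,R); snap("wrist","w3",1)
```

```text
t 3.45 q [-0.462  0.455  2.217  0.863  0.832 -2.503] p [425.3   5.   56.4] rpy [2.5291e+00 6.0000e-04 2.8986e+00] F [-0.7 -1.5  8. ] M [ 0.34  0.1  -0.  ] op 0.15
rel cm [0.11, -0.0, 0.06] rot [0.0017, 0.0008, 0.0] dist 1.2529964086141667 deg 0.107648996351761
```

View pics/w3.png

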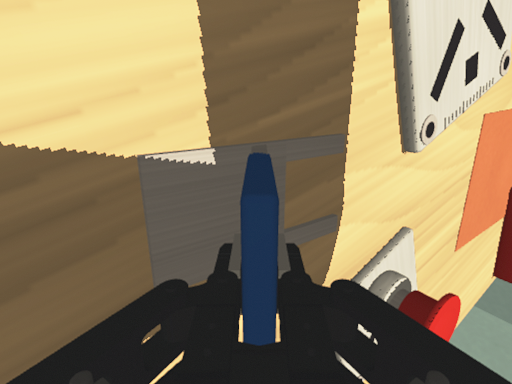

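Run:
```python
from h import *
from rig import readout
P,R=tcp_for_puller([446,93,0],76.1); s=readout.sense()
R0=Ro.from_euler("xyz",s["tcp_rot"]).as_matrix()
print("up unit",R0.T@[0,0,1])
```

```text
up unit [-6.05159150e-04  5.74965737e-01 -8.18177264e-01]
```

Emit:
play_rows(
  rows=[
    [255,[0,0.57,-0.82],[0,0,0]],
    [255,[0,1.73,-2.46],[0,0,0]],
    [255,[0,2.88,-4.1],[0,0,0]],
    [255,[0,4.03,-5.74],[0,0,0]],
    [255,[0,4.9,-6.97],[0,0,0]],
    [255,[0,5.18,-7.38],[0,0,0]],
    [255,[0,5.18,-7.38],[0,0,0]],
    [255,[0,5.18,-7.38],[0,0,0]],
  ],
)

```text
clock: 4.17
eef_pos: [424.7, 4.8, 145.4]
tcp_rot: [2.531, 0.0, 2.899]
contact_force: [-0.1, -0.5, -3.1]
opening: 0.146
```

Run:
```python
from h import *
st(); snap("wrist","w4",1.5); snap("top","t4",1.5)
P,R=tcp_for_puller([618.5-100*np.cos(np.radians(45)),170-100*np.sin(np.radians(45)),90],45); go(P,R)
```

```text
t 4.17 q [-0.461  0.263  2.18   0.733  0.991 -2.294] p [424.7   4.8 145.4] rpy [2.5309e+00 3.0000e-04 2.8991e+00] F [-0.1 -0.5 -3.1] M [-0.58  0.18  0.02] op 0.146
rel cm [-5.07, 3.66, 2.43] rot [-0.0, -0.3126, 0.4439] dist 67.08606412661277 deg 31.10722742520412
```

View pics/w4.png

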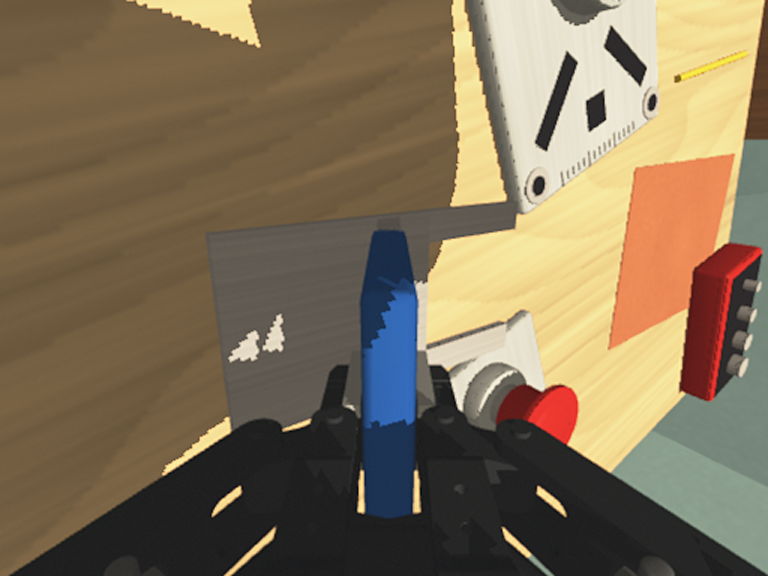

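View pics/t4.png

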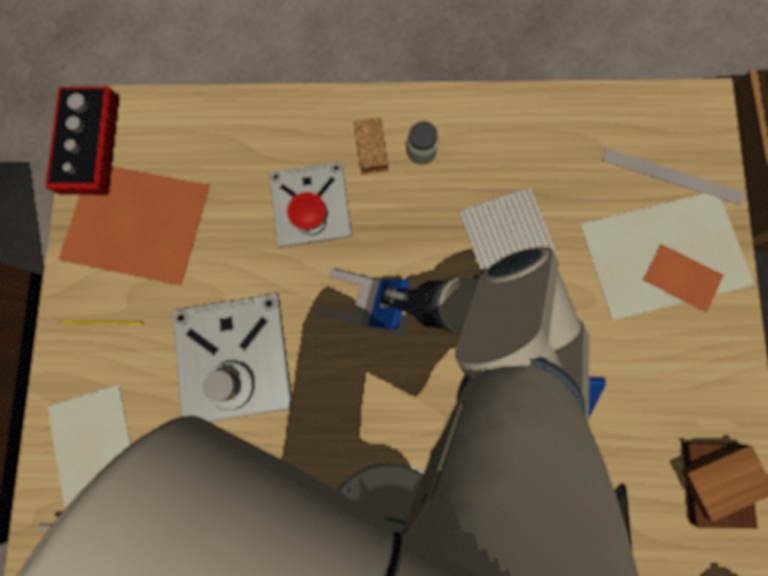

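Run:
```python
from h import *
p,d,T,k=load("w4"); W=cloud(d,T,k)
pts=[]
for (u0,v0,u1,v1) in [(215,245,350,350),(440,212,505,235)]:
    w=W[int(v0/1.5):int(v1/1.5),int(u0/1.5):int(u1/1.5)].reshape(-1,3); w=w[(w[:,2]>70)&(w[:,2]<120)]; print(len(w),w.mean(0).round(1),w.std(0).round(1)); pts.append(w)
w=np.concatenate(pts); A=np.c_[w[:,:2],np.ones(len(w))]; c=np.linalg.lstsq(A,w[:,2],rcond=None)[0]
a=np.radians(76); print("slope along d deg",np.degrees(np.arctan(c[:2]@[np.cos(a),np.sin(a)])),"lateral",np.degrees(np.arctan(c[:2]@[-np.sin(a),np.cos(a)])), "res",(A@c-w[:,2]).std())
z=w[:,2].mean(); 
P={n:px2w(u/1.5,v/1.5,c[0]*0+95,T,k) for n,(u,v) in {"h":(207,234),"t":(516,203),"ti":(515,228)}.items()}
for n in P: print(n,P[n].round(1))
x=P["t"]-P["h"]; print(np.linalg.norm(x),np.degrees(np.arctan2(x[1],x[0])))
```

```text
6231 [402.5  -8.4  94.8] [14.7 16.   0.7]
626 [408.3 101.1  94.7] [ 5.6 13.2  0.4]
slope along d deg 0.0003211369776033317 lateral 0.0020796700213356737 res 0.6831899297417021
h [367.  -27.7  95. ]
t [409.7 137.3  95. ]
ti [424.2 134.9  95. ]
170.41896677864136 75.51226351097662
```

Run:
```python
from h import *
for psi in (45,):
  a=np.radians(psi)
  P,R=tcp_for_puller([618.5-105*np.cos(a),170-105*np.sin(a),64],psi); print(P);go(P,R)
```

```text
[480.54201904  32.04201904 119.93611116]
rel cm [-4.81, 1.82, 4.31] rot [-0.0, -0.3126, 0.4439] dist 67.10037257720704 deg 31.10722742520412
```

Emit:
play_rows(
  rows=[
    [255,[-0.5,0.2,0.4],[0,-0.031,0.044]],
    [255,[-1.4,0.55,1.3],[0,-0.094,0.133]],
    [255,[-2.4,0.9,2.15],[0,-0.156,0.222]],
    [255,[-3.35,1.25,3.0],[0,-0.219,0.311]],
    [255,[-4.3,1.6,3.9],[0,-0.28,0.4]],
    [255,[-4.8,1.8,4.3],[0,-0.313,0.444]],
    [255,[-4.8,1.8,4.3],[0,-0.313,0.444]],
    [255,[-4.8,1.8,4.3],[0,-0.313,0.444]],
  ],
)

```text
clock: 4.93
eef_pos: [479.9, 32.4, 120.0]
tcp_rot: [2.531, -0.0, 2.359]
contact_force: [0.7, 0.2, -3.0]
opening: 0.147
```

Run:
```python
from h import *
st(); snap("wrist","w5",1.5);snap("scene","s5",1.5);
a=np.radians(45)
P,R=tcp_for_puller([618.5-105*np.cos(a),170-105*np.sin(a),64],45); go(P,R)
```

```text
t 4.93 q [-0.308  0.24   2.32   1.144  0.594 -2.08 ] p [479.9  32.4 120. ] rpy [ 2.5311e+00 -2.0000e-04  2.3590e+00] F [ 0.7  0.2 -3. ] M [-0.45  0.42 -0.03] op 0.147
rel cm [0.05, -0.02, 0.06] rot [0.0003, -0.0001, 0.002] dist 0.806225774829855 deg 0.11601511123577028
```

View pics/w5.png

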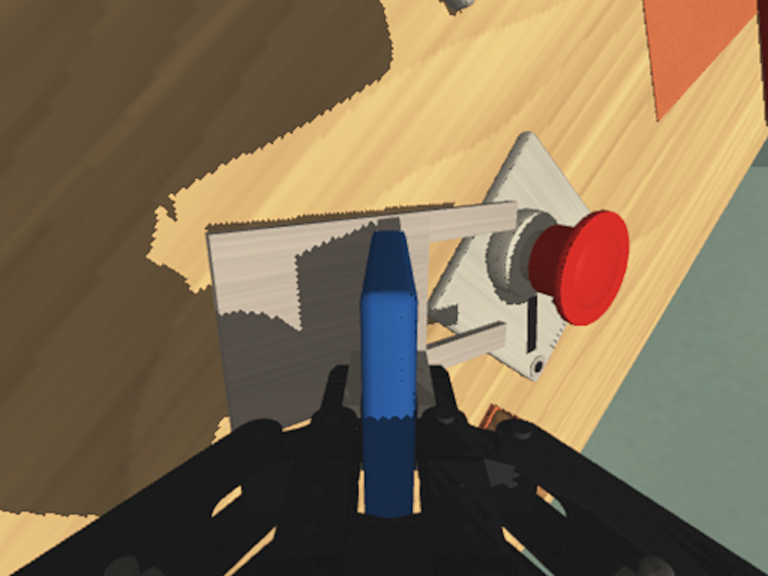

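View pics/s5.png

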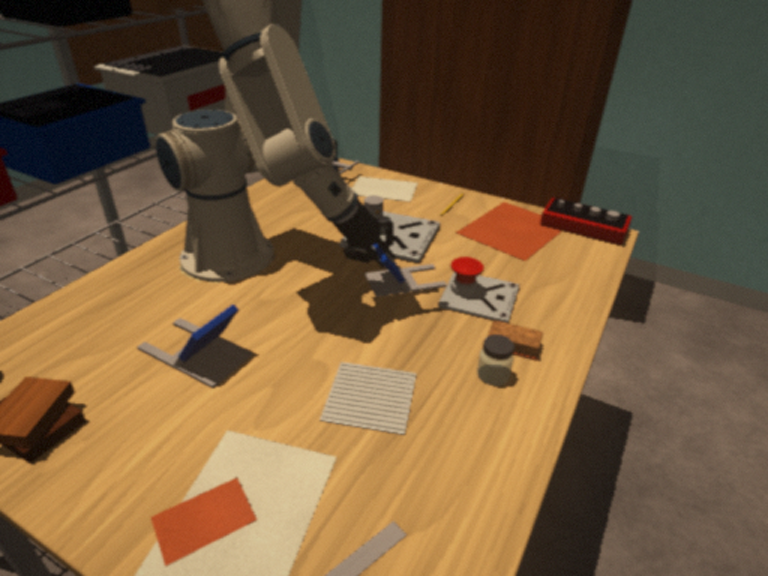

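```bash
cat >> h.py <<'E'
from scipy.optimize import minimize
def redmask(p,box):
    hsv=cv2.cvtColor(p,cv2.COLOR_RGB2HSV); m=(((hsv[...,0]<8)|(hsv[...,0]>172))&(hsv[...,1]>170)&(hsv[...,2]>45)).astype(np.uint8)
    o=np.zeros_like(m); u0,v0,u1,v1=box; o[v0:v1,u0:u1]=m[v0:v1,u0:u1]; return o
def capmask(x,y,z,T,k,s=4,dome=5):
    th=np.linspace(0,2*np.pi,48,endpoint=False); m=np.zeros((384*s,512*s),np.uint8)
    def ring(r,h): return np.c_[x+r*np.cos(th),y+r*np.sin(th),np.full(48,z+h)]
    for pts in (np.r_[ring(26,0),ring(26,30)],np.r_[ring(40,30),ring(40,37)],np.r_[ring(39,37),ring(20,37+dome)]):
        q=((w2px(pts,T,k)+.5)*s).astype(np.float32); cv2.fillConvexPoly(m,cv2.convexHull(q).astype(np.int32),1)
    return m
def fitcap(tag,box,x0,dz=True,s=4):
    p,d,T,k=load(tag); M=cv2.resize(redmask(p,box),None,fx=s,fy=s,interpolation=cv2.INTER_NEAREST)
    def c(v):
        z=v[2] if dz else x0[2]
        m=capmask(v[0],v[1],z,T,k,s); return 1-(m&M).sum()/(m|M).sum()
    n=3 if dz else 2
    r=minimize(c,x0[:n],method="Nelder-Mead",options=dict(initial_simplex=np.r_[[x0[:n]],np.array(x0[:n])+6*np.eye(n)],xatol=.1,fatol=1e-5)); return r.x,r.fun
E
python3 - <<'E'
from h import *
print("wrist",fitcap("w5",(330,120,440,230),[618.5,170,48]))
print("wrist z fixed",fitcap("w5",(330,120,440,230),[618.5,170,48],False))
print("top",fitcap("top0",(170,110,245,175),[618.5,170,48],False))
print("scene",fitcap("scene0",(290,160,335,200),[618.5,170,48],False))
p,d,T,k=load("w5")
for n,(u,v) in {"h":(206,234),"t":(516,202),"ti":(516,227),"tiB":(505,322),"toB":(504,346)}.items(): print(n,px2w(u/1.5,v/1.5,70,T,k).round(1))
a=np.radians(45);Rz=np.array([[np.cos(a),-np.sin(a),0],[np.sin(a),np.cos(a),0],[0,0,1]])
o=[618.5-105*np.cos(a),170-105*np.sin(a),64]
for l in ([-135,46,6],[36,46,6],[36,30,6],[36,-30,6],[36,-46,6]): print((Rz@l+o).round(1))
E
```

```text
wrist (array([629.3206614 , 175.17206411,  41.66573571]), np.float64(0.022138136492826033))
wrist z fixed (array([620.91889211, 170.43852006]), np.float64(0.06779606220296786))
top (array([619.44042969, 170.99023438]), np.float64(0.15322760777306232))
scene (array([616.84619141, 172.69311523]), np.float64(0.17870646766169151))
h [413.5  33.9  70. ]
t [534.6 153.9  70. ]
ti [546.4 144.9  70. ]
tiB [587.2 101.1  70. ]
toB [600.  90.  70.]
[416.3  32.8  70. ]
[537.2 153.7  70. ]
[548.5 142.4  70. ]
[590.9 100.   70. ]
[602.2  88.7  70. ]
```

Run:
```python
from h import *
p,d,T,k=load("w5"); W=cloud(d,T,k); m=redmask(p,(330,120,440,230))>0
w=W[m]; print(len(w)); 
n=np.array([-1,1])/2**.5; dd=np.array([1,1])/2**.5
print("z pct",np.percentile(w[:,2],[1,10,50,90,99]).round(1))
t=w[w[:,2]>80]; print("top: lat",np.percentile(t[:,:2]@n,[1,99]),"along",np.percentile(t[:,:2]@dd,[1,99]),t.mean(0), len(t))
s=w[(w[:,2]>50)&(w[:,2]<74)]
# circle fit of skirt r=26
from scipy.optimize import least_squares
s=s[(s[:,:2]@dd>530)]
f=least_squares(lambda c:np.hypot(s[:,0]-c[0],s[:,1]-c[1])-26,[620,170],loss="soft_l1"); print("skirt",len(s),f.x,f.x@n,np.abs(f.fun).mean())
e=t[(t[:,2]<84)]
g=((W[...,2]>68)&(W[...,2]<72)); 
# fork prongs by depth
im=p.copy(); 
q=W[(W[...,2]>62)&(W[...,2]<76)&(~m)]; al=q[:,:2]@dd; la=q[:,:2]@n
sel=(al>470)&(al<500)&(np.abs(la+315)<60); L=np.sort(la[sel]); h,b=np.histogram(L,np.arange(-375,-255,2)); print(list(zip(b[:-1],h)))
print("z of prong",q[sel][:,2].mean())
```

```text
3605
z pct [nan nan nan nan nan]
top: lat [-353.18566811 -280.03299111] along [517.27760095 591.62120437] [610.2033651  165.38628062  85.89067266] 2819
skirt 707 [618.47161843 169.62503853] -317.3824603563579 0.4065002772179994
[(np.int64(-375), np.int64(0)), (np.int64(-373), np.int64(0)), (np.int64(-371), np.int64(0)), (np.int64(-369), np.int64(0)), (np.int64(-367), np.int64(0)), (np.int64(-365), np.int64(0)), (np.int64(-363), np.int64(0)), (np.int64(-361), np.int64(18)), (np.int64(-359), np.int64(21)), (np.int64(-357), np.int64(23)), (np.int64(-355), np.int64(27)), (np.int64(-353), np.int64(24)), (np.int64(-351), np.int64(25)), (np.int64(-349), np.int64(27)), (np.int64(-347), np.int64(25)), (np.int64(-345), np.int64(55)), (np.int64(-343), np.int64(0)), (np.int64(-341), np.int64(0)), (np.int64(-339), np.int64(0)), (np.int64(-337), np.int64(0)), (np.int64(-335), np.int64(0)), (np.int64(-333), np.int64(0)), (np.int64(-331), np.int64(0)), (np.int64(-329), np.int64(0)), (np.int64(-327), np.int64(0)), (np.int64(-325), np.int64(0)), (np.int64(-323), np.int64(0)), (np.int64(-321), np.int64
[... 304 characters left out ...]
.int64(0)), (np.int64(-299), np.int64(0)), (np.int64(-297), np.int64(0)), (np.int64(-295), np.int64(0)), (np.int64(-293), np.int64(0)), (np.int64(-291), np.int64(0)), (np.int64(-289), np.int64(0)), (np.int64(-287), np.int64(0)), (np.int64(-285), np.int64(19)), (np.int64(-283), np.int64(36)), (np.int64(-281), np.int64(32)), (np.int64(-279), np.int64(33)), (np.int64(-277), np.int64(33)), (np.int64(-275), np.int64(29)), (np.int64(-273), np.int64(35)), (np.int64(-271), np.int64(34)), (np.int64(-269), np.int64(28)), (np.int64(-267), np.int64(0)), (np.int64(-265), np.int64(0)), (np.int64(-263), np.int64(0)), (np.int64(-261), np.int64(0)), (np.int64(-259), np.int64(0))]
z of prong 69.09411759323359
```

Emit:
play_rows(
  rows=[
    [255,[-0.34,0.4,0.3],[0,0,0]],
    [255,[-0.34,1.6,1.15],[0,0,0]],
    [255,[-0.34,2.8,1.95],[0,0,0]],
    [255,[-0.34,3.3,2.3],[0,0,0]],
    [255,[-0.34,3.3,2.3],[0,0,0]],
    [255,[-0.34,3.3,2.3],[0,0,0]],
  ],
)

```text
clock: 5.53
eef_pos: [511.8, 57.6, 120.9]
tcp_rot: [2.53, 0.002, 2.357]
contact_force: [-1.0, 0.2, -3.4]
opening: 0.148
```

```bash
cat >> h.py <<'E'
from scipy.optimize import least_squares
def meas(tag,psi,zs,capbox,z0=48):
    p,d,T,k=load(tag); W=cloud(d,T,k); m=redmask(p,capbox)>0
    a=np.radians(psi); dd=np.array([np.cos(a),np.sin(a)]); n=np.array([-dd[1],dd[0]])
    w=W[m]; s=w[(w[:,2]>z0+3)&(w[:,2]<z0+26)]
    f=least_squares(lambda c:np.hypot(s[:,0]-c[0],s[:,1]-c[1])-26,[618,170],loss="soft_l1") if z0==48 else None
    if f is not None:
        print("cap",len(s),f.x,"lat",f.x@n,"along",f.x@dd,np.abs(f.fun).mean())
    return W,dd,n,m
E
python3 - <<'E'
from h import *
st(); snap("wrist","w6",1.5)
W,dd,n,m=meas("w6",45,70,(300,110,440,240))
q=W[(W[...,2]>64)&(W[...,2]<75)&(~m)]; al=q[:,:2]@dd; la=q[:,:2]@n
for lo in (500,505,510,515,520,525):
    sel=(al>lo)&(al<lo+5)&(np.abs(la+316)<60); L=np.sort(la[sel]); print(lo,L[L<-317][[0,-1]] if (L<-317).any() else None,L[L>-317][[0,-1]] if (L>-317).any() else None)
E
```

```text
t 5.53 q [-0.219  0.266  2.273  1.163  0.555 -2.012] p [511.8  57.6 120.9] rpy [2.5302e+00 1.6000e-03 2.3569e+00] F [-1.   0.2 -3.4] M [-0.45  0.4   0.02] op 0.148
cap 620 [618.45507293 169.60961843] lat -317.3816645850694 along 557.2458872725024 0.3956762071921931
500 [-365.07326802 -348.97159563] [-289.34495602 -273.26755637]
505 [-365.13400545 -348.7733071 ] [-289.16909949 -273.22917594]
510 [-364.82800517 -348.97918781] [-289.23152886 -273.30326123]
515 [-364.73672457 -348.8519885 ] [-289.34300144 -273.25565746]
520 [-364.8698543 -348.9978517] [-288.94318265 -273.24938856]
525 [-365.70030836 -348.82853239] [-289.48805737 -273.4225434 ]
```

View pics/w6.png

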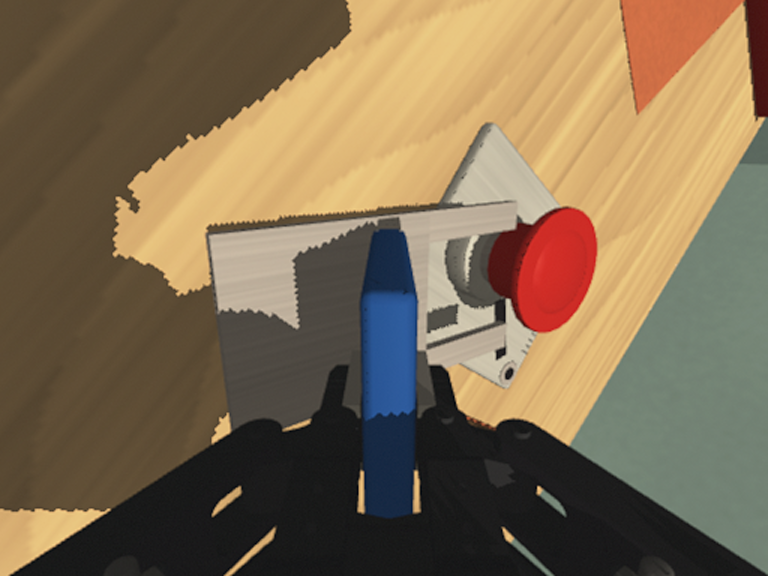

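Run:
```python
from h import *
W,dd,n,m=meas("w6",45,70,(300,110,440,240))
q=W[(W[...,2]>64)&(W[...,2]<75)&(~m)]; al=q[:,:2]@dd; la=q[:,:2]@n
for lo,hi in ((-365,-349),(-289,-273)):
    s=(la>lo+2)&(la<hi-2)&(al<545); print(np.percentile(al[s],[99.5,100]),np.median(q[s][:,2]))
p,d,T,k=load("w6")
print(px2w(516/1.5,202/1.5,70,T,k)[:2]@dd,px2w(505/1.5,335/1.5,70,T,k)[:2]@dd)
```

```text
cap 620 [618.45507293 169.60961843] lat -317.3816645850694 along 557.2458872725024 0.3956762071921931
[527.57141669 528.54725218] 70.5126095287576
[526.8803929  529.21327153] 70.29475709906238
528.423326709207 529.5569119243992
```

Emit:
play_rows(
  rows=[
    [255,[0.17,0.0,0.0],[0,0,0]],
    [255,[0.17,0.6,0.42],[0,0,0]],
    [255,[0.17,1.5,1.05],[0,0,0]],
    [255,[0.17,2.4,1.68],[0,0,0]],
    [255,[0.17,3.3,2.31],[0,0,0]],
    [255,[0.17,4.2,2.94],[0,0,0]],
    [255,[0.17,4.9,3.43],[0,0,0]],
    [255,[0.17,5.2,3.64],[0,0,0]],
    [255,[0.17,5.2,3.64],[0,0,0]],
    [255,[0.17,5.2,3.64],[0,0,0]],
  ],
)

```text
clock: 6.42
eef_pos: [555.3, 104.1, 120.9]
tcp_rot: [2.53, 0.001, 2.357]
contact_force: [0.1, 0.7, -2.9]
opening: 0.149
```

Run:
```python
from h import *
st(); snap("wrist","w7",1.5)
W,dd,n,m=meas("w7",45,70,(280,110,440,260))
q=W[(W[...,2]>64)&(W[...,2]<75)&(~m)]; al=q[:,:2]@dd; la=q[:,:2]@n
for lo in (530,540):
    sel=(al>lo)&(al<lo+5)&(np.abs(la+316)<60); L=np.sort(la[sel]); print(lo,L[L<-317][[0,-1]] if (L<-317).any() else None,L[L>-317][[0,-1]] if (L>-317).any() else None)
```

```text
t 6.42 q [-0.087  0.309  2.201  1.173  0.497 -1.898] p [555.3 104.1 120.9] rpy [2.5302e+00 1.3000e-03 2.3566e+00] F [ 0.1  0.7 -2.9] M [-0.5   0.41 -0.01] op 0.149
cap 123 [618.3985888  169.24551368] lat -317.5991852122291 along 556.9484860234203 0.3425067261456548
530 [-358.42364343 -346.67520718] [-310.52452939 -271.06013468]
540 [-363.53603186 -355.75716013] [-287.05033206 -270.96937564]
```

View pics/w7.png

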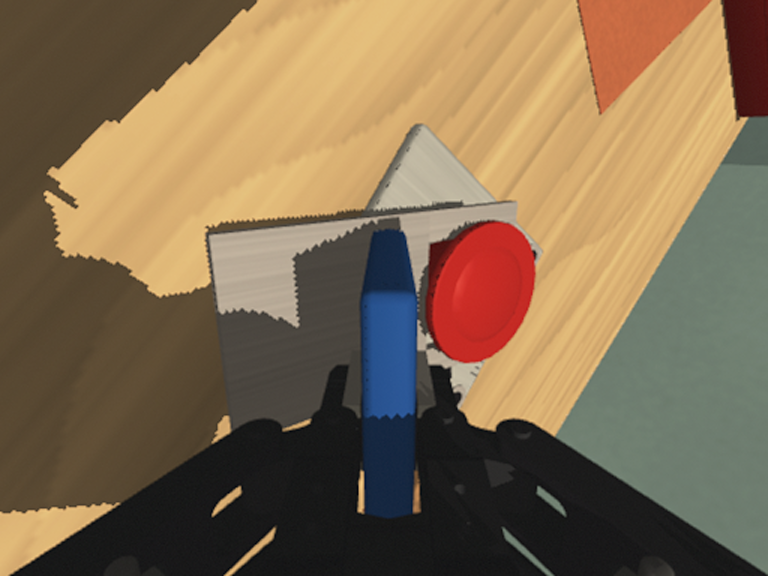

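Emit:
play_rows(
  rows=[
    [255,[0,0.17,-0.25],[0,0,0]],
    [255,[0,0.34,-0.49],[0,0,0]],
    [255,[0,0.46,-0.66],[0,0,0]],
    [255,[0,0.57,-0.82],[0,0,0]],
    [255,[0,0.69,-0.98],[0,0,0]],
    [255,[0,0.8,-1.15],[0,0,0]],
    [255,[0,0.92,-1.31],[0,0,0]],
    [255,[0,1.03,-1.47],[0,0,0]],
  ],
)

```text
clock: 7.13
eef_pos: [554.9, 103.6, 138.6]
tcp_rot: [2.531, 0.001, 2.356]
contact_force: [2.6, 0.5, -15.9]
opening: 0.148
```

Run:
```python
from h import *
st(); snap("wrist","w8",1.5)
```

```text
t 7.13 q [-0.088  0.273  2.191  1.095  0.516 -1.81 ] p [554.9 103.6 138.6] rpy [2.5311e+00 1.0000e-03 2.3559e+00] F [  2.6   0.5 -15.9] M [-2.04  1.58 -0.25] op 0.148
```

View pics/w8.png

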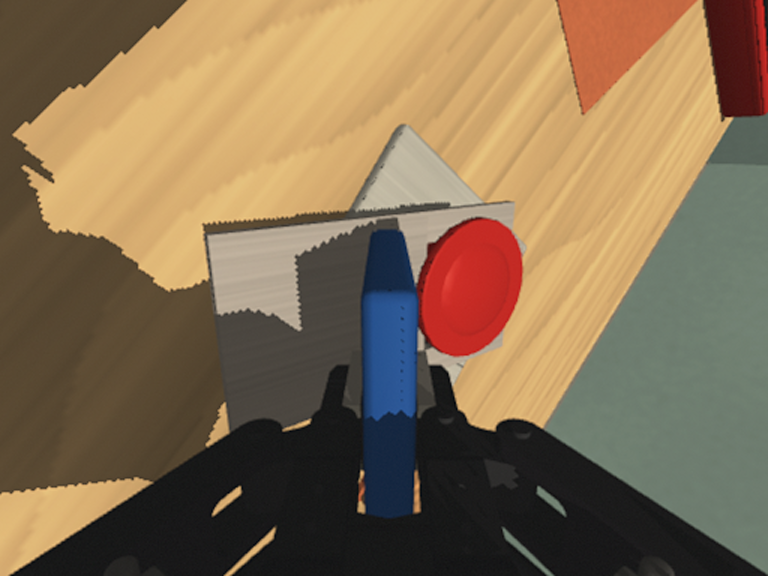

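Emit:
play_rows(
  rows=[
    [255,[0,0.14,-0.2],[0,0,0]],
    [255,[0,0.29,-0.41],[0,0,0]],
    [255,[0,0.43,-0.61],[0,0,0]],
    [255,[0,0.57,-0.82],[0,0,0]],
    [255,[0,0.75,-1.07],[0,0,0]],
    [255,[0,0.95,-1.35],[0,0,0]],
    [255,[0,1.15,-1.64],[0,0,0]],
    [255,[0,1.35,-1.92],[0,0,0]],
    [255,[0,1.55,-2.21],[0,0,0]],
    [255,[0,1.72,-2.46],[0,0,0]],
  ],
)

```text
clock: 8.02
eef_pos: [555.5, 103.8, 169.5]
tcp_rot: [2.53, 0.002, 2.356]
contact_force: [0.8, 0.1, -3.7]
opening: 0.151
```

Run:
```python
from h import *
st(); snap("wrist","w9",1.5)
p,d,T,k=load("w9"); W=cloud(d,T,k); m=redmask(p,(250,110,440,260))>0; w=W[m]; print(np.nanpercentile(w[:,2],[1,50,99]),np.nanmean(w,0))
```

```text
t 8.02 q [-0.088  0.213  2.171  0.981  0.557 -1.677] p [555.5 103.8 169.5] rpy [2.5298e+00 1.6000e-03 2.3560e+00] F [ 0.8  0.1 -3.7] M [-0.53  0.52 -0.03] op 0.151
[122.10266301 126.37578828 130.45942793] [611.87085896 167.36687738 126.75669696]
```

View pics/w9.png

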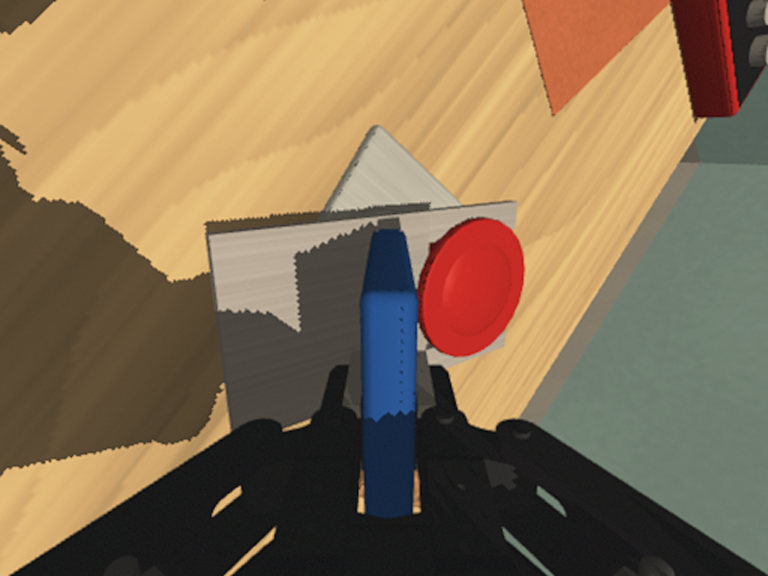

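Run:
```python
from h import *
p,d,T,k=load("top0")
# corners in 800x600 view
for u,v in [(480,221),(555,197),(580,267),(509,291)]: print(px2w((u+.5)*.64-.5,(v+.5)*.64-.5,4,T,k).round(1))
W=cloud(d,T,k); print(W[140:180,325:355][...,2].mean())
```

```text
[ 639.9 -146.5    4. ]
[ 690.9 -300.7    4. ]
[ 543.3 -343.7    4. ]
[ 494.2 -201.2    4. ]
nan
```

Run:
```python
from h import *
from rig import readout
s=readout.sense(); R0=Ro.from_euler("xyz",s["tcp_rot"]).as_matrix()
v=np.array([592-618.4,-248-169.3,5.]); u=R0.T@v/10; print(u)
for f in (3,8,16,27,41,58,77,98,120,143,167,191): print((u*f/418).round(2).tolist())
```

```text
[-27.6538052  -25.41082419 -18.38938749]
[-0.2, -0.18, -0.13]
[-0.53, -0.49, -0.35]
[-1.06, -0.97, -0.7]
[-1.79, -1.64, -1.19]
[-2.71, -2.49, -1.8]
[-3.84, -3.53, -2.55]
[-5.09, -4.68, -3.39]
[-6.48, -5.96, -4.31]
[-7.94, -7.29, -5.28]
[-9.46, -8.69, -6.29]
[-11.05, -10.15, -7.35]
[-12.64, -11.61, -8.4]
```

Emit:
play_rows(
  rows=[
    [255,[-0.2,-0.18,-0.13],[-0.005,0,0]],
    [255,[-0.53,-0.49,-0.35],[-0.01,0,0]],
    [255,[-1.06,-0.97,-0.7],[-0.015,0,0]],
    [255,[-1.79,-1.64,-1.19],[-0.02,0,0]],
    [255,[-2.71,-2.49,-1.8],[-0.025,0,0]],
    [255,[-3.84,-3.53,-2.55],[-0.03,0,0]],
    [255,[-5.09,-4.68,-3.39],[-0.03,0,0]],
    [255,[-6.48,-5.96,-4.31],[-0.03,0,0]],
    [255,[-7.94,-7.29,-5.28],[-0.03,0,0]],
    [255,[-9.46,-8.69,-6.29],[-0.03,0,0]],
    [255,[-11.05,-10.15,-7.35],[-0.03,0,0]],
    [255,[-12.64,-11.61,-8.4],[-0.03,0,0]],
  ],
)

```text
clock: 9.07
eef_pos: [543.0, -88.5, 171.1]
tcp_rot: [2.5, 0.002, 2.356]
contact_force: [0.2, 0.5, -4.3]
opening: 0.153
```

Run:
```python
from h import *
from rig import readout
st(); s=readout.sense(); R0=Ro.from_euler("xyz",s["tcp_rot"]).as_matrix()
v=np.array([592-618.4,-248-169.3,5.])+np.array([555.5,103.8,169.5])-s["eef_pos"]; u=R0.T@v/10; print(u,np.linalg.norm(v))
for f in (22,43,63,82,100,117,133,147,159,169,177,183): print((u*f/np.linalg.norm(v)).round(2).tolist())
```

```text
t 9.07 q [-0.534  0.28   2.087  0.908  0.826 -1.975] p [543.  -88.5 171.1] rpy [2.4997e+00 1.7000e-03 2.3556e+00] F [ 0.2  0.5 -4.3] M [-0.55  0.55 -0.03] op 0.153
[-14.9382938  -13.33314256 -10.35811216] 225.43642114731216
[-1.46, -1.3, -1.01]
[-2.85, -2.54, -1.98]
[-4.17, -3.73, -2.89]
[-5.43, -4.85, -3.77]
[-6.63, -5.91, -4.59]
[-7.75, -6.92, -5.38]
[-8.81, -7.87, -6.11]
[-9.74, -8.69, -6.75]
[-10.54, -9.4, -7.31]
[-11.2, -10.0, -7.77]
[-11.73, -10.47, -8.13]
[-12.13, -10.82, -8.41]
```

Emit:
play_rows(
  rows=[
    [255,[-1.46,-1.3,-1.01],[0,0,0]],
    [255,[-2.85,-2.54,-1.98],[0,0,0]],
    [255,[-4.17,-3.73,-2.89],[0,0,0]],
    [255,[-5.43,-4.85,-3.77],[0,0,0]],
    [255,[-6.63,-5.91,-4.59],[0,0,0]],
    [255,[-7.75,-6.92,-5.38],[0,0,0]],
    [255,[-8.81,-7.87,-6.11],[0,0,0]],
    [255,[-9.74,-8.69,-6.75],[0,0,0]],
    [255,[-10.54,-9.4,-7.31],[0,0,0]],
    [255,[-11.2,-10.0,-7.77],[0,0,0]],
    [255,[-11.73,-10.47,-8.13],[0,0,0]],
    [255,[-12.13,-10.82,-8.41],[0,0,0]],
  ],
)

```text
clock: 10.07
eef_pos: [532.2, -270.3, 174.1]
tcp_rot: [2.5, 0.001, 2.356]
contact_force: [-0.0, -0.1, -3.9]
opening: 0.149
```

Run:
```python
from h import *
from rig import readout
st(); s=readout.sense(); R0=Ro.from_euler("xyz",s["tcp_rot"]).as_matrix()
v=np.array([592-618.4,-248-169.3,5.])+np.array([555.5,103.8,169.5])-s["eef_pos"]; u=R0.T@v/10; print(u,np.linalg.norm(v)); print("up",R0.T@[0,0,1])
snap("wrist","w10",1.5)
p,d,T,k=load("w10"); W=cloud(d,T,k); m=redmask(p,(250,110,440,260))>0; w=W[m]; print(np.nanpercentile(w,[1,50,99],axis=0),np.nanmean(w,0))
```

```text
t 10.07 q [-0.823  0.415  1.862  0.765  1.043 -2.068] p [ 532.2 -270.3  174.1] rpy [2.4999e+00 1.5000e-03 2.3557e+00] F [-0.  -0.1 -3.9] M [-0.53  0.57 -0.  ] op 0.149
[-2.83673835 -2.59895412 -1.98963456] 43.313153547647026
up [-0.00145571  0.5985787  -0.80106268]
[[ 556.53433624 -240.97493137  128.14161624]
 [ 587.45698715 -206.43708025  133.78360007]
 [ 631.82937201 -167.40737585  137.63665901]] [ 589.56818958 -205.64864496  133.73687415]
```

View pics/w10.png

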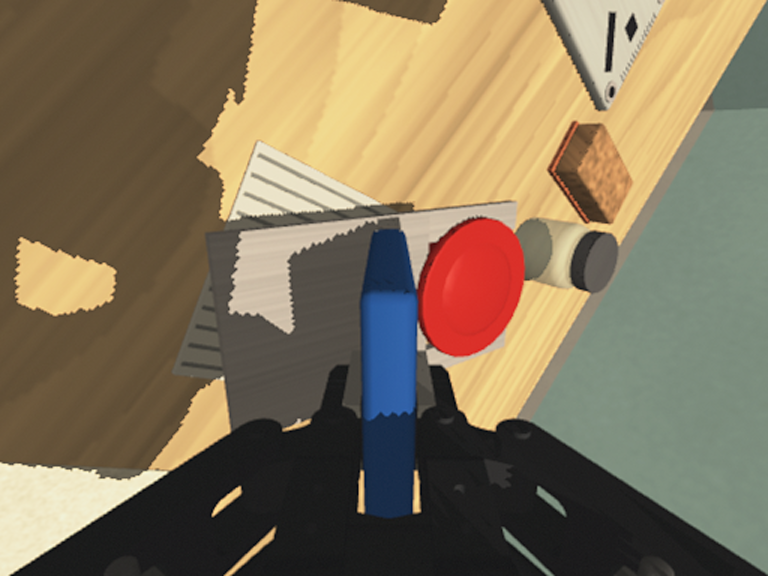

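Emit:
play_rows(
  rows=[
    [255,[-0.4,-0.36,-0.28],[0.002,0,0]],
    [255,[-0.9,-0.82,-0.63],[0.005,0,0]],
    [255,[-1.5,-1.37,-1.05],[0.01,0,0]],
    [255,[-2.1,-1.92,-1.47],[0.015,0,0]],
    [255,[-2.55,-2.33,-1.79],[0.02,0,0]],
    [255,[-2.75,-2.52,-1.93],[0.025,0,0]],
    [255,[-2.84,-2.9,-1.59],[0.03,0,0]],
    [255,[-2.84,-3.5,-0.79],[0.03,0,0]],
    [255,[-2.84,-4.28,0.25],[0.03,0,0]],
    [255,[-2.84,-5.06,1.29],[0.03,0,0]],
    [255,[-2.84,-5.66,2.09],[0.03,0,0]],
    [255,[-2.84,-5.9,2.41],[0.03,0,0]],
  ],
)

```text
clock: 11.12
eef_pos: [528.2, -311.7, 116.8]
tcp_rot: [2.53, -0.002, 2.356]
contact_force: [-0.3, 0.6, -4.0]
opening: 0.152
```

Run:
```python
from h import *
from rig import readout
st(); s=readout.sense(); R0=Ro.from_euler("xyz",s["tcp_rot"]).as_matrix(); print("up",R0.T@[0,0,1])
snap("wrist","w11",1.5)
p,d,T,k=load("w11"); W=cloud(d,T,k); m=redmask(p,(250,110,440,260))>0; w=W[m]; print(np.nanpercentile(w,[1,50,99],axis=0),np.nanmean(w,0))
```

```text
t 11.12 q [-0.861  0.525  1.823  0.749  0.998 -2.13 ] p [ 528.2 -311.7  116.8] rpy [ 2.5299e+00 -2.1000e-03  2.3561e+00] F [-0.3  0.6 -4. ] M [-0.56  0.53  0.01] op 0.152
up [ 0.00209011  0.57422022 -0.81869822]
[[ 551.24438741 -283.10392022   69.43303578]
 [ 582.24857595 -248.61872933   73.60273951]
 [ 626.5308053  -209.63494124   77.63356506]] [ 584.19920001 -247.89095664   74.06418172]
```

View pics/w11.png

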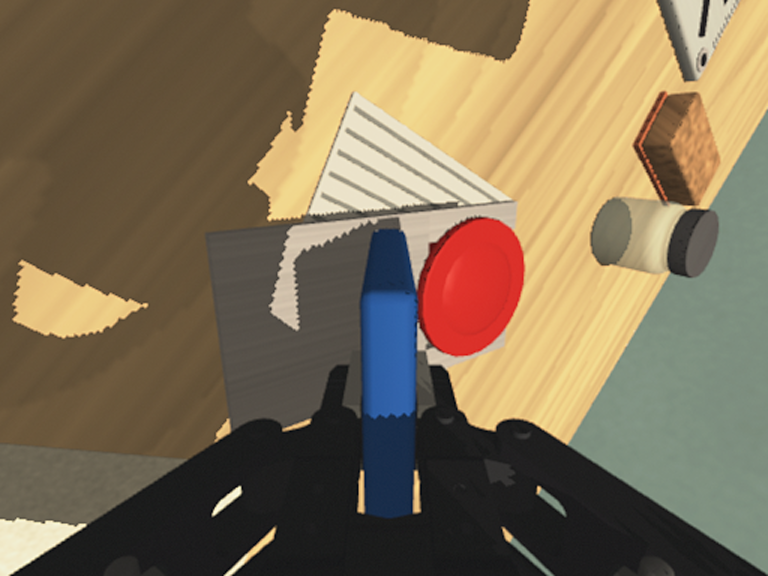

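Emit:
play_rows(
  rows=[
    [255,[0,-0.4,0.57],[0,0,0]],
    [255,[0,-0.86,1.23],[0,0,0]],
    [255,[0,-1.26,1.8],[0,0,0]],
    [255,[0,-1.52,2.17],[0,0,0]],
    [255,[0,-1.67,2.38],[0,0,0]],
    [255,[0,-1.78,2.54],[0,0,0]],
    [255,[0,-1.9,2.7],[0,0,0]],
    [255,[0,-2.01,2.87],[0,0,0]],
    [255,[0,-2.15,3.07],[0,0,0]],
    [255,[0,-2.3,3.28],[0,0,0]],
    [255,[0,-2.42,3.44],[0,0,0]],
    [255,[0,-2.42,3.44],[0,0,0]],
  ],
)

```text
clock: 12.17
eef_pos: [529.0, -312.9, 77.2]
tcp_rot: [2.53, 0.001, 2.356]
contact_force: [0.0, -0.5, -2.8]
opening: 0.147
```

Run:
```python
from h import *
from rig import readout
st(); 
snap("wrist","w12",1.5)
p,d,T,k=load("w12"); W=cloud(d,T,k); m=redmask(p,(250,110,440,260))>0; w=W[m]; print(np.nanpercentile(w,[1,50,99],axis=0),np.nanmean(w,0))
print("sole z",np.nanmedian(W[200:215,160:180,2]),np.nanmedian(W[143:150,300:335,2]))
```

```text
t 12.17 q [-0.862  0.586  1.834  0.785  0.944 -2.194] p [ 529.  -312.9   77.2] rpy [2.5299e+00 1.1000e-03 2.3559e+00] F [ 0.  -0.5 -2.8] M [-0.39  0.45  0.1 ] op 0.147
[[ 552.45464035 -284.82635534   13.88158998]
 [ 582.25687366 -249.96491564   41.37695647]
 [ 627.94171092 -211.70935158   45.38206656]] [ 584.6473112  -249.57292182   41.22164001]
sole z 26.553305418726495 26.727966871706144
```

View pics/w12.png

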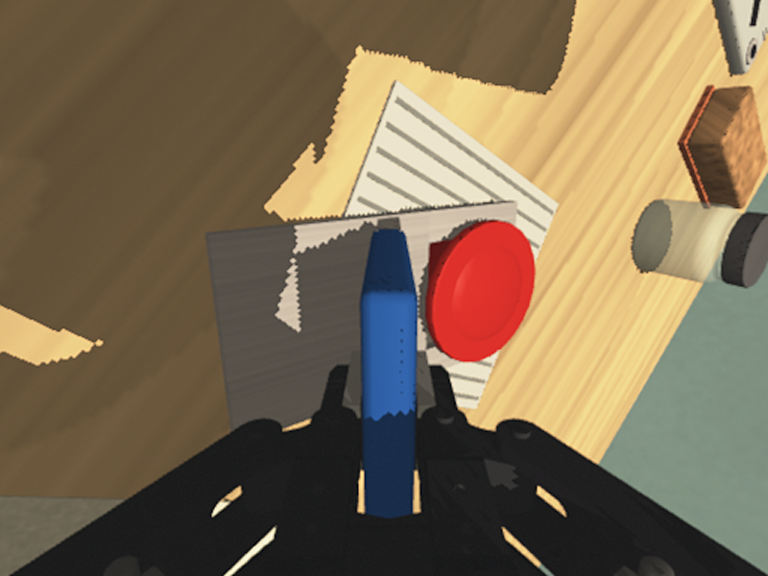

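Emit:
play_rows(
  rows=[
    [255,[0,-0.2,-0.14],[0,0,0]],
    [255,[0,-0.7,-0.49],[0,0,0]],
    [255,[0,-1.4,-0.98],[0,0,0]],
    [255,[0,-2.2,-1.54],[0,0,0]],
    [255,[0,-3.1,-2.17],[0,0,0]],
    [255,[0,-4.1,-2.87],[0,0,0]],
    [255,[0,-5.2,-3.64],[0,0,0]],
    [255,[0,-6.4,-4.48],[0,0,0]],
    [255,[0,-7.5,-5.25],[0,0,0]],
    [255,[0,-8.4,-5.88],[0,0,0]],
    [255,[0,-8.9,-6.23],[0,0,0]],
    [255,[0,-9.0,-6.3],[0,0,0]],
  ],
)

```text
clock: 13.22
eef_pos: [450.6, -391.9, 77.4]
tcp_rot: [2.53, 0.002, 2.354]
contact_force: [-0.2, -0.4, -2.7]
opening: 0.148
```

Run:
```python
from h import *
st(); 
snap("wrist","w13",1.5); snap("scene","s13",1.5)
p,d,T,k=load("w13"); W=cloud(d,T,k); m=redmask(p,(330,110,440,260))>0; w=W[m]; print(np.nanpercentile(w,[1,50,99],axis=0),np.nanmean(w,0))
print("sole z",np.nanmedian(W[200:215,160:180,2]),np.nanmedian(W[143:150,300:335,2]))
```

```text
t 13.22 q [-1.043  0.605  1.793  0.7    1.041 -2.282] p [ 450.6 -391.9   77.4] rpy [2.5301e+00 1.7000e-03 2.3544e+00] F [-0.2 -0.4 -2.7] M [-0.41  0.35  0.03] op 0.148
[[ 552.30942888 -285.42802871    7.35818627]
 [ 577.31488286 -254.74239594   41.14776766]
 [ 626.65019152 -212.45430639   45.5810778 ]] [ 581.48284443 -252.91106273   36.46824352]
sole z 26.71674885093158 26.7878648559345
```

View pics/w13.png

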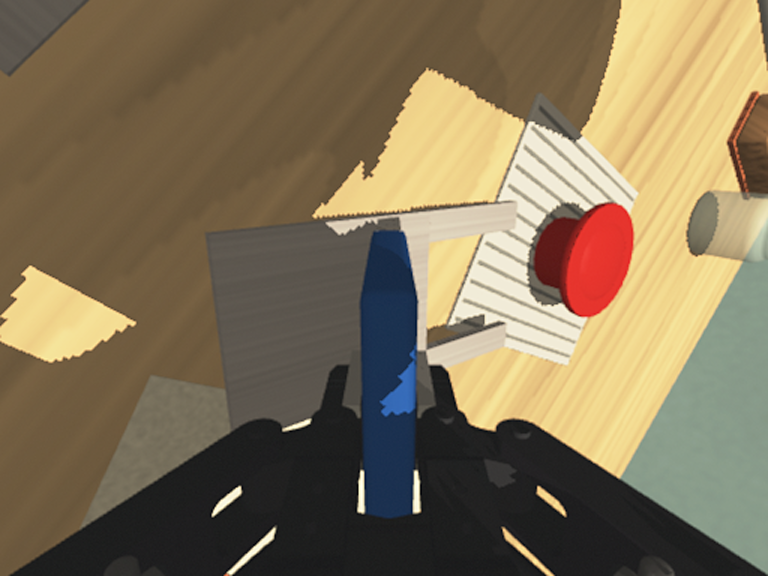

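View pics/s13.png

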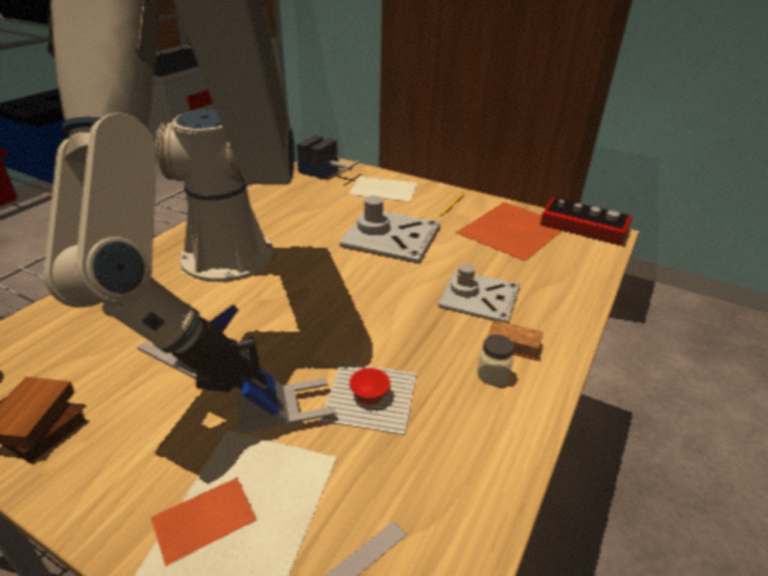

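Run:
```python
from h import *
from rig import readout
s=readout.sense(); R0=Ro.from_euler("xyz",s["tcp_rot"]).as_matrix()
print("up",R0.T@[0,0,1])
print("vec cm",R0.T@[-6.3,32.6,0])
```

```text
up [-0.0013294   0.57443476 -0.81854929]
vec cm [27.52343091 15.22291385 10.63831024]
```

Emit:
play_rows(
  rows=[
    [255,[0,0.86,-1.23],[0,0,0]],
    [255,[0,2.3,-3.27],[0,0,0]],
    [255,[0,3.44,-4.91],[0,0,0]],
    [255,[0,4.02,-5.73],[0,0,0]],
    [255,[0.8,4.46,-5.42],[0,0,0]],
    [255,[2.8,5.57,-4.65],[0,0,0]],
    [255,[5.5,7.06,-3.6],[0,0,0]],
    [255,[8.3,8.61,-2.52],[0,0,0]],
    [255,[11.1,10.16,-1.44],[0,0,0]],
    [255,[13.9,11.7,-0.35],[0,0,0]],
    [255,[16.7,13.25,0.73],[0,0,0]],
    [255,[19.5,14.8,1.81],[0,0,0]],
  ],
)

```text
clock: 14.32
eef_pos: [405.1, -156.8, 146.6]
tcp_rot: [2.53, -0.0, 2.356]
contact_force: [0.2, -0.4, -2.7]
opening: 0.15
```

Run:
```python
from h import *
from rig import readout
st()
s=readout.sense(); R0=Ro.from_euler("xyz",s["tcp_rot"]).as_matrix()
v=np.array([450.6-63,-391.9+326,147.4])-s["eef_pos"]; print(v,R0.T@v/10)
```

```text
t 14.32 q [-0.842  0.232  2.225  0.812  0.911 -2.214] p [ 405.1 -156.8  146.6] rpy [ 2.5301e+00 -1.0000e-04  2.3562e+00] F [ 0.2 -0.4 -2.7] M [-0.44  0.41 -0.02] op 0.15
[-17.54732819  90.89332268   0.83177605] [7.66789919 4.29394055 2.90987343]
```

Emit:
play_rows(
  rows=[
    [255,[2.2,1.23,0.83],[0,0,0]],
    [255,[4.2,2.35,1.59],[0,0,0]],
    [255,[5.9,3.3,2.24],[0,0,0]],
    [255,[7.1,3.97,2.69],[0,0,0]],
    [255,[7.6,4.1,3.1],[0,0,0]],
    [255,[7.67,3.4,4.2],[0,0,0]],
    [255,[7.67,2.4,5.6],[0,0,0]],
    [255,[7.67,1.42,7.0],[0,0,0]],
    [255,[7.67,0.42,8.43],[0,0,0]],
    [255,[7.67,-0.13,9.21],[0,0,0]],
    [255,[7.67,-0.3,9.46],[0,0,0]],
    [255,[7.67,-0.3,9.46],[0,0,0]],
  ],
)

```text
clock: 15.32
eef_pos: [388.5, -68.5, 67.1]
tcp_rot: [2.531, -0.001, 2.356]
contact_force: [-0.4, -0.2, -3.2]
opening: 0.15
```

Run:
```python
from h import *
st(); snap("wrist","w14",1.5)
p,d,T,k=load("w14"); W=cloud(d,T,k)
print("sole z",np.nanmedian(W[200:215,160:180,2]),np.nanmedian(W[143:150,300:335,2]))
```

```text
t 15.32 q [-0.698  0.348  2.41   1.143  0.679 -2.505] p [388.5 -68.5  67.1] rpy [ 2.5305e+00 -8.0000e-04  2.3556e+00] F [-0.4 -0.2 -3.2] M [-0.41  0.45  0.01] op 0.15
sole z 16.552274769969443 16.520905353763027
```

View pics/w14.png

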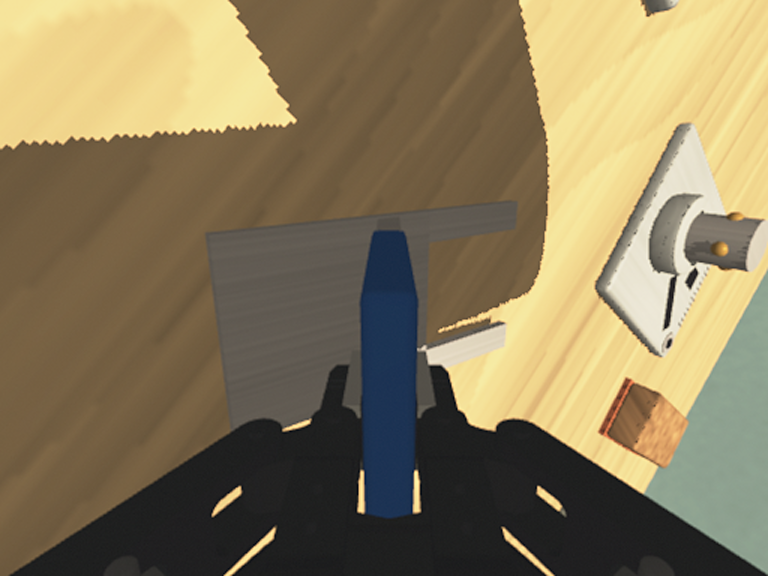

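Emit:
play_rows(
  rows=[
    [255,[0,-0.23,0.33],[0,0,0]],
    [255,[0,-0.4,0.57],[0,0,0]],
    [255,[0,-0.52,0.74],[0,0,0]],
    [255,[0,-0.58,0.82],[0,0,0]],
    [255,[0,-0.61,0.87],[0,0,0]],
    [255,[0,-0.61,0.87],[0,0,0]],
  ],
)

```text
clock: 15.87
eef_pos: [389.2, -68.8, 57.4]
tcp_rot: [2.53, 0.002, 2.356]
contact_force: [0.1, -0.2, -3.4]
opening: 0.153
```

Run:
```python
from h import *
st(); snap("wrist","w15",1.5)
p,d,T,k=load("w15"); W=cloud(d,T,k)
print("sole z",np.nanmedian(W[200:215,160:180,2]),np.nanmedian(W[143:150,300:335,2]))
```

```text
t 15.87 q [-0.698  0.377  2.413  1.183  0.666 -2.555] p [389.2 -68.8  57.4] rpy [2.5299e+00 1.6000e-03 2.3558e+00] F [ 0.1 -0.2 -3.4] M [-0.36  0.4  -0.  ] op 0.153
sole z 6.839104260142307 6.842927421414998
```

Another ~1 mm, until contact shows.

Emit:
play_rows(
  rows=[
    [255,[0,-0.03,0.04],[0,0,0]],
    [255,[0,-0.06,0.08],[0,0,0]],
    [255,[0,-0.07,0.1],[0,0,0]],
    [255,[0,-0.07,0.1],[0,0,0]],
  ],
)

```text
clock: 16.25
eef_pos: [389.4, -68.9, 56.4]
tcp_rot: [2.529, 0.002, 2.356]
contact_force: [-1.5, -1.8, 3.2]
opening: 0.151
```

Run:
```python
from h import *
st()
```

```text
t 16.25 q [-0.699  0.381  2.413  1.188  0.665 -2.561] p [389.4 -68.9  56.4] rpy [2.5293e+00 1.9000e-03 2.3556e+00] F [-1.5 -1.8  3.2] M [-0.12  0.4   0.03] op 0.151
```

Emit:
play_rows(
  rows=[
    [200,[0,0,0],[0,0,0]],
    [150,[0,0,0],[0,0,0]],
    [90,[0,0,0],[0,0,0]],
    [90,[0,0,0],[0,0,0]],
    [90,[0,0,0],[0,0,0]],
    [90,[0,0,0],[0,0,0]],
    [90,[0,0,0],[0,0,0]],
  ],
)

```text
clock: 16.83
eef_pos: [389.2, -68.8, 56.2]
tcp_rot: [2.53, 0.001, 2.356]
contact_force: [0.2, -0.4, 0.4]
opening: 0.647
```

Run:
```python
from h import *
st(); snap("wrist","w16",1.5)
```

```text
t 16.83 q [-0.698  0.381  2.413  1.187  0.665 -2.561] p [389.2 -68.8  56.2] rpy [2.5299e+00 1.5000e-03 2.3559e+00] F [ 0.2 -0.4  0.4] M [-0.17  0.21  0.01] op 0.647
```

View pics/w16.png

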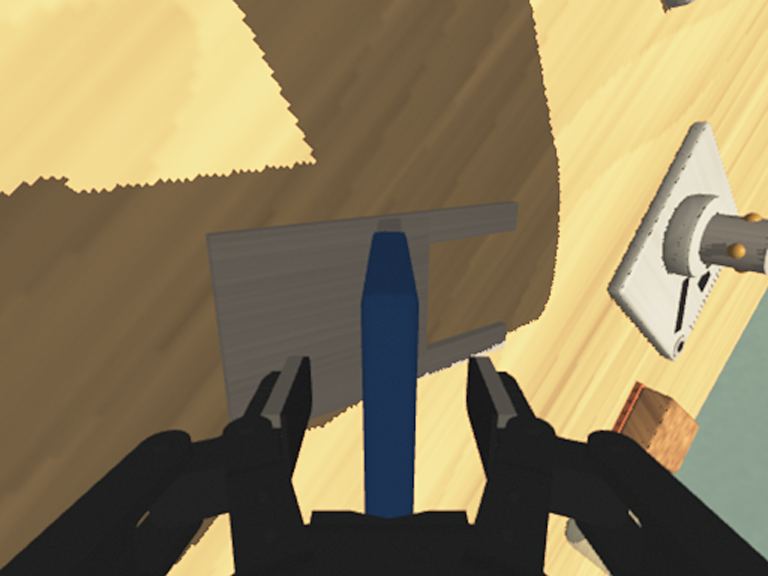

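Released and standing. Retreat along the tool axis, 150 mm.

Emit:
play_rows(
  rows=[
    [90,[0,0,-1],[0,0,0]],
    [90,[0,0,-3],[0,0,0]],
    [90,[0,0,-6],[0,0,0]],
    [90,[0,0,-9],[0,0,0]],
    [90,[0,0,-12],[0,0,0]],
    [90,[0,0,-14],[0,0,0]],
    [90,[0,0,-15],[0,0,0]],
    [90,[0,0,-15],[0,0,0]],
    [90,[0,0,-15],[0,0,0]],
  ],
)

```text
clock: 17.63
eef_pos: [328.2, -129.9, 179.1]
tcp_rot: [2.53, 0.003, 2.355]
contact_force: [0.9, 0.1, -0.7]
opening: 0.646
```

Run:
```python
from h import *
st(); snap("wrist","w17",1.2); snap("scene","s17",1.5)
p,d,T,k=load("s17"); W=cloud(d,T,k); m=redmask(p,(190,200,300,300))>0; w=W[m]; print("cap",np.nanpercentile(w,[2,50,98],axis=0).round(1))
p,d,T,k=load("w17"); W=cloud(d,T,k); print(W[int(0)].shape)
cv2.imwrite("pics/s17c.png",cv2.resize(load("s17")[0][150:300,140:360,::-1],None,fx=3.6,fy=3.6,interpolation=cv2.INTER_CUBIC))
```

```text
t 17.63 q [-0.963  0.059  2.332  0.731  1.01  -2.231] p [ 328.2 -129.9  179.1] rpy [2.5301 0.0028 2.355 ] F [ 0.9  0.1 -0.7] M [-0.2   0.18  0.01] op 0.646
cap [[ 559.8 -284.5   12.8]
 [ 597.5 -255.4   42. ]
 [ 629.2 -214.6   46.7]]
(512, 3)
```

View pics/w17.png

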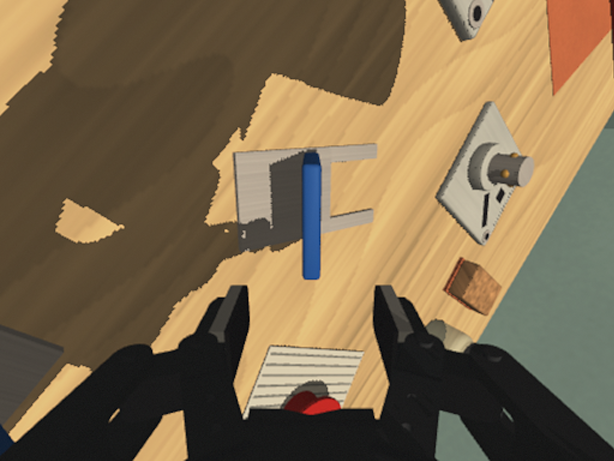

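View pics/s17c.png

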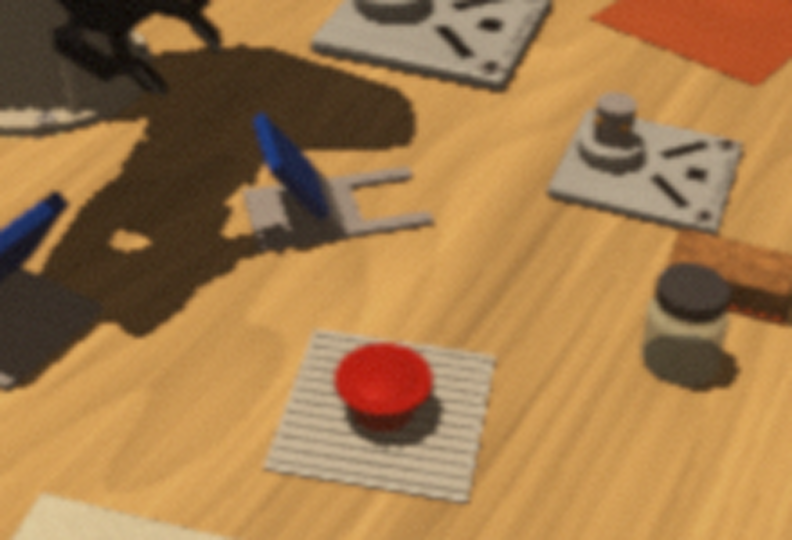

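```bash
python3 -c "
from rig import r
print(r.sign_off())"
```

```text
the job is handed in; nothing more can be done
None
```

I popped the red cap off the small stand's socket with the 92 mm-wide blue-handled fork puller. I carried it on the fork and set it upright on the mat, then stood the puller flat on the bench and let go. The robot clock stood at about 17.6 s of the 61 s when I handed in.

- **Cap:** in the last views it stands right way up near the middle of the mat, with its flange top at about 41 mm, as expected from the cap and mat sizes.
- **Puller:** it stands on its sole with its tips clear of the mat, a short way from where it started. The open gripper is about 150 mm clear of it and the force reading is near zero.
- **Pull force:** the highest reading I saw was about 16 N, which includes the puller's own weight. I only have readings between moves, not continuous ones.
- **Bystanders:** the sanding block and jar look unmoved; I did not measure their positions again.
- **Disagreements:** before sliding in, the fork sat 2–3 mm to one side of where the arm's pose put it. My correction overshot by 1.7 mm, so I trimmed that out using the wrist depth. An outline fit of the cap also disagreed with the depth measurement by several mm. I went with the depth, and the fork went under the flange without touching.

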